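# Pack the glass dalles on the board pile and shut the gate

## Task

Stack all the thick glass dalles lying on the table flat on top of one another on the middle of the pile of boards in the plywood bay, each running lengthwise from gate to back wall, feeling each one down gently rather than dropping it. Then set the black iron weight as gently and squarely on top of the stack, and last of all push the green gate shut until its catch snaps in. Leave the thin amber lozenge and the thin frosted square where they lie.

Things in the scene. Friction and masses are not known exactly. Their poses are not given: they have to be found in the camera images.
- bay: Fixed open-topped plywood bay, 190 x 190 mm (174 inside); side and back walls 55 mm high, front posts 92 (hinge), 75 mm (catch). Origin: centre of its underside, on the table; x points from gate to back wall. Centred in it lies a fixed, level pile of cork and plywood boards, 150 (x) x 140 mm; the pile's top is somewhere from 15 to 50 mm above the table, not known beforehand. Bay place and yaw vary.
- gate (a joint): Angle of the green gate at the bay's front (-x side), rad: 0 shut (hard stop), grows as it opens to -x. Upright hinge at the bay's +y side; it stays where it is left (friction 0.08 N m). A sprung ball catch resists from about 0.07 rad on, about 6 N at the free edge (9 N at 115 mm from the hinge); past about 0.03 rad the gate snaps to 0 and is held.
- gate_hinge (a point): Point on the gate's hinge axis, 48 mm above the table. Axes as the gate's: at gate angle 0 they equal the bay's; -y points along the gate from the hinge to the free edge, -x out of its outer face.
- gate_edge (a point): Middle of the height of the gate's outer face at its free edge, 165 mm from the hinge and 48 mm above the table. The gate panel is 10 mm thick (5 mm either side of the hinge axis plane), its upper rim 90 mm above the table.
- dalle_amber: Loose slab of thick amber glass, 100 (x) x 60 (y) x 25 mm (z), about 0.36 kg, lying flat. Origin: centre of its underside. May be absent.
- dalle_white: Loose slab of thick opaque white glass, 100 x 60 x 25 mm, else as the amber dalle. May be absent.
- dalle_green: Loose slab of thick green glass, 100 x 60 x 25 mm, else as the amber dalle. May be absent.
- dalle_blue: Loose slab of thick dark blue glass, 100 x 60 x 25 mm, else as the amber dalle. May be absent.
- dalle_red: Loose slab of thick deep red glass, 100 x 60 x 25 mm, else as the amber dalle. May be absent.
- weight: Loose black cast iron weight, about 0.7 kg: a plate 90 (x) x 55 (y) x 20 mm with an upright grip rib on its middle, 60 mm along x, 18 mm thick along y, its top 54 mm above the underside. Origin: centre of its underside.
- lozenge: Bystander: loose amber glass diamond, 96 x 56 x 10 mm, lying flat; origin at the centre of its underside.
- square: Bystander: loose frosted pale blue-white glass square, 70 x 70 x 10 mm, lying flat; origin at the centre of its underside.

How it is judged:
On the way, in this order (a step that is already met when the one before it is completed fails the run):
1. all the dalles lie flat, let go, one on another on the middle of the pile (horizontal distance between each of dalle_amber, dalle_white, dalle_green, dalle_blue, dalle_red and bay below 0.018 m and angle between each of dalle_amber, dalle_white, dalle_green, dalle_blue, dalle_red's own z axis and vertical below 0.1 rad and angle between the x axis of each of dalle_amber, dalle_white, dalle_green, dalle_blue, dalle_red and the x axis of bay, either way round below 0.2 rad and height (world z) of each of dalle_amber, dalle_white, dalle_green, dalle_blue, dalle_red above 0.012 m and linear speed of each of dalle_amber, dalle_white, dalle_green, dalle_blue, dalle_red below 0.03 m/s and contact force between the fingers and dalle_amber below 0.5 N and contact force between the fingers and dalle_white below 0.5 N and contact force between the fingers and dalle_green below 0.5 N and contact force between the fingers and dalle_blue below 0.5 N and contact force between the fingers and dalle_red below 0.5 N), for 0.2 s.
2. the iron weight lies flat, let go, on top of the stack (all of step 1 and horizontal distance between weight and bay below 0.018 m and angle between weight's own z axis and vertical below 0.1 rad and angle between the x axis of weight and the x axis of bay, either way round below 0.2 rad and height (world z) of weight above 0.012 m and linear speed of weight below 0.03 m/s and contact force between the fingers and weight below 0.5 N and z of weight in the frame of dalle_amber above 0.02 m and z of weight in the frame of dalle_white above 0.02 m and z of weight in the frame of dalle_green above 0.02 m and z of weight in the frame of dalle_blue above 0.02 m and z of weight in the frame of dalle_red above 0.02 m), for 0.2 s.
3. the gate is shut on its catch (value of joint gate below 0.02 rad), for 0.2 s.
At the end, for the whole second after the job is handed in: Every dalle present lies flat (within 0.1 rad) on the pile with its centre within 18 mm of the bay's centre line and its length within 0.2 rad of the bay's x; the weight likewise on top of them all; all at rest and let go; the gate shut past its catch (under 0.02 rad) (all of step 2 and value of joint gate below 0.02 rad); the robot touches nothing.
It fails at once if a dalle or the weight is let fall onto the pile from more than about 1.5 cm ((contact force between dalle_amber and anything else below 0.05 N and horizontal distance between dalle_amber and bay below 0.025 m and linear speed of dalle_amber above 0.55 m/s) or (contact force between dalle_white and anything else below 0.05 N and horizontal distance between dalle_white and bay below 0.025 m and linear speed of dalle_white above 0.55 m/s) or (contact force between dalle_green and anything else below 0.05 N and horizontal distance between dalle_green and bay below 0.025 m and linear speed of dalle_green above 0.55 m/s) or (contact force between dalle_blue and anything else below 0.05 N and horizontal distance between dalle_blue and bay below 0.025 m and linear speed of dalle_blue above 0.55 m/s) or (contact force between dalle_red and anything else below 0.05 N and horizontal distance between dalle_red and bay below 0.025 m and linear speed of dalle_red above 0.55 m/s) or (contact force between weight and anything else below 0.05 N and horizontal distance between weight and bay below 0.025 m and linear speed of weight above 0.55 m/s)).
It fails at once if the robot presses the stack onto the pile with more than 80 N (contact force between the fingers and anything else above 1 N and contact force between any of dalle_amber, dalle_white, dalle_green, dalle_blue, dalle_red, weight and bay above 80 N).
It fails at once if a bystander (lozenge, square) is moved more than 3 cm (distance of any of lozenge, square from where it was at the start of the episode above 0.03 m).
Of dalle_amber, dalle_white, dalle_green, dalle_blue, dalle_red only 3 to 5 are there at a start; the rules pass over those that are not, and their reading is None.
At some moment in a run one of dalle_amber, dalle_white, weight may be knocked a few centimetres aside while the robot is not near it.
It also fails if it takes over 210 s, if anything falls off the work surface, if the arm or the gripper's body presses on something with over 40 N, if the wrist force passes 120 N, or if a joint passes its speed limit or range.

## Robot

A 6-joint arm with a two-finger parallel gripper is mounted at the origin on the work surface. World frame = base frame: x ahead of the robot, y to its left, z up, the work surface at z = 0. Lengths are in m, angles in rad, forces in N, time in s.
With the tool pointing down it reaches from about 0.4 to 0.825 m from the base axis. Payload 7 kg.
Tool frame: the origin (TCP) lies midway between the tips of the shut fingers; the grasp point (between the pads) lies 19 mm behind it; z points along the fingers, y is the line along which they close (so a half turn about z gives the same grasp; the last joint's range is limited). The gripper opens to 85 mm and grips with 20 to 120 N. Pads are 22 mm wide; open, the fingers measure 114 mm over their backs; the gripper's body (76 mm by 85 mm) begins 54 mm behind the grasp point. The pads swing forward as they close: fully open they stand 13 mm farther back than shut.
Start: joints at [1.58, 0.359, 0.012, 0, -1.224, -0.288], TCP at [0.186, 0.649, 0.231] pointing down, gripper open.
Joint ranges: [-3.07, 3.07], [-1.43, 2.12], [-1.02, 1.25], [-3.03, 1.67], [-3.05, -0], [-3.03, 3.03]. Speed limits (rad/s): [2.39, 2.39, 3.01, 3.14, 3.14, 3.14].

## Interface

Orientations are given as [roll, pitch, yaw] about the fixed x, y, z axes, in that order (R = Rz(yaw) Ry(pitch) Rx(roll)).
In Python, from station import manip, optics gives the robot as it stands.
- The arm moves only by the tool move_arm, never from a script. Its argument "steps" is a list of rows, each an object with "twist": the turn, a rotation vector about the tool's x, y, z in rad, a list of three; "dp": the shift along the tool's x, y, z in m, a list of three; "fingers": the finger opening in m, from 0 to 0.0854. A call has 1 to 10 rows; each row shifts and turns the commanded pose from where the row before left it, along the tool's axes as they then stand; what a row does not reach is not made up. A row lasts 1/10 s, in which the tool goes at most 50 mm and 8.59 degrees, less where a joint would pass 70% of its speed; a pose out of reach is approached as far as the arm can. A call with a gripper value outside its range is refused whole. The fingers move at their own pace and stop on an object; "squeeze" is the grip in N (left out, the last holds). Time passes only in rows, so rows that do not move let the fingers close. It gives the time, the measured TCP pose, the force, the opening and the grip force at its end, in the units of the state.
- manip.state(): the state, without advancing time (a new reading comes with each control period).
- optics.camera(name): name is "side" or "top"; returns the picture (384x512x3 uint8, blue, green, red); there is no depth.
- optics.get_calibration(name): a dict with "mtx" (3x3 intrinsics, pixels), "k1" (the pictures are not rectified: a ray, as slopes to the right and down, at radius r is drawn at 1 + k1 r^2 times it, then the intrinsics apply), "world_to_cam" (4x4, takes a point from world to camera coordinates). Camera axes: x right, y up, looking along -z (the intrinsics and any distortion apply to the point x, -y, -z); pixel columns grow to the right and rows downward; lengths in m; the calibration is good to about 2 mm. A picture is of the moment at which its call begins. get_calibration takes no time and is no camera call.
- manip.hand_in(): hands the job in; it is judged then, once.
The state is a dict: "time": time; "joint_pos": joint angles; "qvel": joint speeds; "joint_efforts": joint torques, N m; "tool_pos": TCP position; "orientation": TCP orientation; "wrist_force": force on the tool from outside, world axes, zero at the start; "torque": the same for the moment, N m; "gripper_width": finger opening in m; "finger_force": force on a finger pad.
Only numpy, scipy, OpenCV 4.12 (cv2) and the standard library are available. Lean on these libraries where they do the work, as an engineer would, in place of code of your own. Each camera call takes 0.05 s, during which the arm holds its last target. There are 200 camera calls.

## Working session

There is one attempt and no reset: what is moved stays moved. The work goes in short steps, Python scripts to look and compute and a tool call to move; the robot and the scene stay as the last step left them, time stands still between calls to the robot, and variables do not carry over. Pictures are saved under pics/ and viewed, at most 14 in all, crops included, and the job is handed in when it is done.

Besides the shell and the picture viewer there is one more tool, called after "Call:" as name(argument=value, ...), one argument or row to a line, values as JSON. move_arm: Moves the arm, as the interface text tells. Its arguments: {"type":"object","properties":{"steps":{"type":"array","items":{"type":"object","properties":{"twist":{"type":"array","items":{"type":"number"}},"dp":{"type":"array","items":{"type":"number"}},"fingers":{"type":"number"}}}},"squeeze":{"type":"number"}},"required":["steps"]}

```bash
mkdir -p pics; ls; cat > h.py <<'E'
import numpy as np, cv2
from station import manip, optics
def cal(n):
    c=optics.get_calibration(n); return np.array(c["mtx"]),c["k1"],np.array(c["world_to_cam"])
def proj(n,P):
    K,k1,T=cal(n); P=np.atleast_2d(P).astype(float)
    c=P@T[:3,:3].T+T[:3,3]; s=np.c_[c[:,0],-c[:,1]]/(-c[:,2:3])
    s=s*(1+k1*(s**2).sum(1,keepdims=True)); return s@K[:2,:2].T+K[:2,2]
def unproj(n,uv,z):
    K,k1,T=cal(n); uv=np.atleast_2d(uv).astype(float); d=(uv-K[:2,2])@np.linalg.inv(K[:2,:2]).T
    s=d.copy()
    for _ in range(20): s=d/(1+k1*(s**2).sum(1,keepdims=True))
    ray=np.c_[s[:,0],-s[:,1],-np.ones(len(s))]@T[:3,:3]; o=-T[:3,:3].T@T[:3,3]
    return o+ray*((z-o[2])/ray[:,2])[:,None]
def snap(n,name,crop=None,f=1):
    im=optics.camera(n)
    if crop: x0,y0,x1,y1=crop; im=im[y0:y1,x0:x1]
    im=cv2.resize(im,None,fx=f,fy=f,interpolation=cv2.INTER_CUBIC); cv2.imwrite(f"pics/{name}.png",im); return im
E
python3 -c "
from h import *
snap('top','t0',f=1.56);snap('side','s0',f=1.56)
for n in('top','side'):
  K,k,T=cal(n);print(n,K[0],K[1],k,-T[:3,:3].T@T[:3,3],-T[2,:3])
print(manip.state())"
```

```text
pics
top [353.53973847   0.         255.02756497] [  0.         353.53973847 190.29531657] -0.023113107493243995 [ 0.35193717 -0.010072    0.9134207 ] [ 0.19395178 -0.03727801 -0.98030253]
side [369.38889828   0.         253.32710944] [  0.         369.38889828 189.37958706] 0.00679575431456554 [ 0.20795001 -0.56793877  0.69061174] [ 0.34558103  0.59891953 -0.72240511]
{'time': 0.1, 'joint_pos': array([ 1.58011968e+00,  3.59346219e-01,  1.11571508e-02, -2.97431646e-04,
       -1.22408544e+00, -2.88112384e-01]), 'qvel': array([-0.00135248, -0.00259088,  0.00187881,  0.00122979,  0.000756  ,
        0.00034141]), 'joint_efforts': array([-1.21372828e-03, -5.84766483e+01,  2.94110656e+01,  6.95441052e+00,
       -3.09154777e-03,  9.14875983e-06]), 'tool_pos': array([0.18565727, 0.64852823, 0.23044225]), 'orientation': array([ 3.14009595e+00, -1.51957837e-04, -2.78890194e-01]), 'wrist_force': array([-0.76234049,  0.40325551, -0.12496257]), 'torque': array([ 0.01211479, -0.04719583, -0.03685013]), 'finger_force': 0.0, 'gripper_width': 0.08578532192945174}
```

View pics/t0.png

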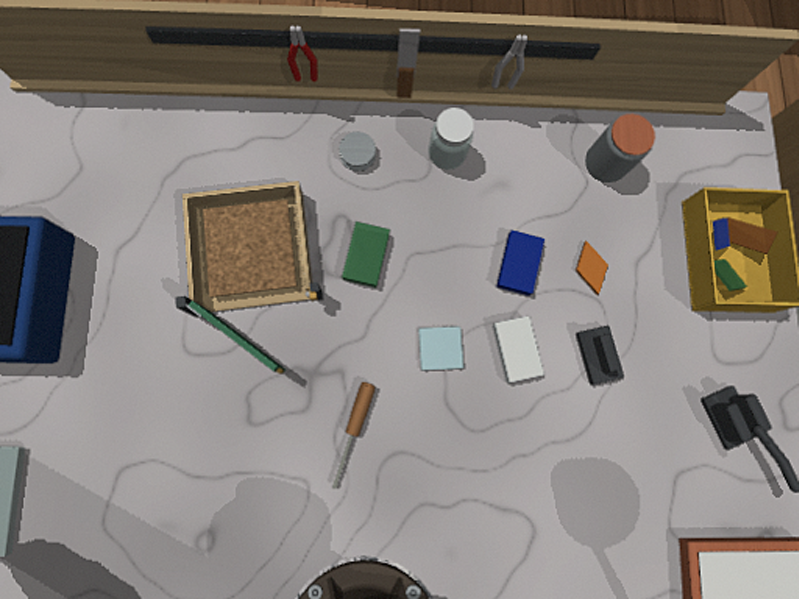

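View pics/s0.png

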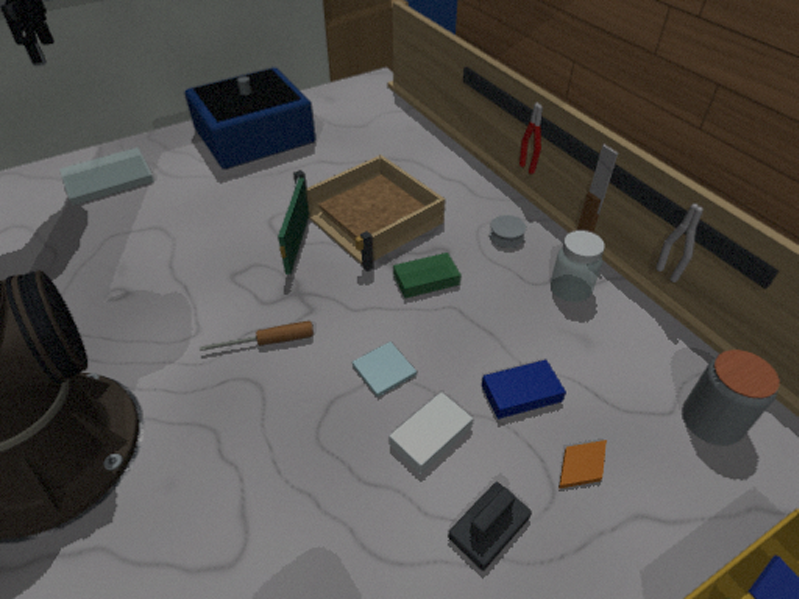

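The top view shows three dalles: green (367,255), blue (521,263) and white (519,350). The weight is at (600,355), the square at (441,348), the lozenge at (592,267) and the bay at (250,245), with the gate open. I'll enlarge crops to read the corners.

```bash
python3 -c "
from h import *
im=optics.camera('top')
for n,(x0,y0,x1,y1),f in (('ta',(110,110,260,250),4),('tb',(260,140,405,255),5)):
  cv2.imwrite(f'pics/{n}.png',cv2.resize(im[y0:y1,x0:x1],None,fx=f,fy=f,interpolation=cv2.INTER_CUBIC))"
```

```text
(no output)
```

View pics/ta.png

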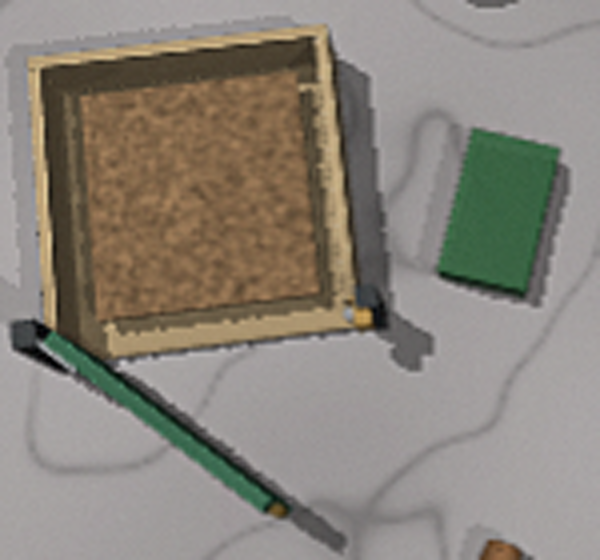

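View pics/tb.png

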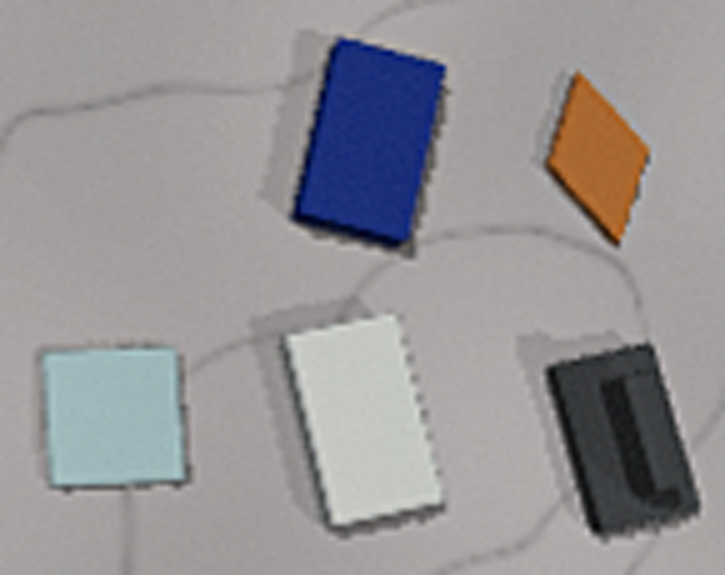

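The corners are readable. Green's top face is (473,130),(558,150),(527,290),(440,272). Blue's is (340,40),(446,66),(408,238),(296,213), and white's is (287,338),(397,315),(441,505),(334,527). The weight plate, bay rim and cork can be read too.

```bash
cat > m.py <<'E'
from h import *
def w(pts,f,x0,y0,z,n='top'): 
    p=(np.array(pts)+.5)/f-.5+[x0,y0]; return unproj(n,p,z)
def rect(P,name):
    # corners order: far-left, far-right, near-right, near-left
    c=P.mean(0); u=(P[0]+P[1]-P[2]-P[3])/2; v=(P[0]+P[3]-P[1]-P[2])/2
    print(name,c.round(4),'len',np.hypot(*u[:2]).round(4),'wid',np.hypot(*v[:2]).round(4),'yaw',np.arctan2(u[1],u[0]).round(3),'yaw_v',np.arctan2(-v[0],v[1]).round(3), 'reach',np.hypot(*c[:2]).round(3))
E
cat > m1.py <<'E'
from m import *
rect(w([(473,130),(558,150),(527,290),(440,272)],4,110,110,.025),'green')
rect(w([(340,40),(446,66),(408,238),(296,213)],5,260,140,.025),'blue')
rect(w([(287,338),(397,315),(441,505),(334,527)],5,260,140,.025),'white')
rect(w([(548,368),(652,345),(698,510),(600,533)],5,260,140,.020),'weight')
rect(w([(578,73),(650,155),(617,243),(548,163)],5,260,140,.01),'loz')
rect(w([(43,351),(179,348),(187,483),(53,487)],5,260,140,.01),'sq')
for z in (.015,.03,.04,.05): rect(w([(80,95),(297,72),(322,295),(98,320)],4,110,110,z),'cork%g'%z)
print(w([(30,60),(327,28)],4,110,110,.055), w([(25,330)],4,110,110,.092),w([(368,312)],4,110,110,.075))
print('gate tip/start', w([(275,510),(45,335)],4,110,110,.09))
E
python3 m1.py
```

```text
green [0.6014 0.0104 0.025 ] len 0.0971 wid 0.0572 yaw -0.191 yaw_v -0.201 reach 0.601
blue [ 0.5937 -0.2509  0.025 ] len 0.0973 wid 0.0588 yaw -0.257 yaw_v -0.213 reach 0.645
white [ 0.4454 -0.2422  0.025 ] len 0.0983 wid 0.0575 yaw 0.211 yaw_v 0.217 reach 0.507
weight [ 0.4388 -0.3786  0.02  ] len 0.0871 wid 0.0553 yaw 0.242 yaw_v 0.231 reach 0.58
loz [ 0.5899 -0.3771  0.01  ] len 0.0536 wid 0.0568 yaw -0.384 yaw_v -0.883 reach 0.7
sq [ 0.4467 -0.1167  0.01  ] len 0.0698 wid 0.0697 yaw 0.065 yaw_v 0.043 reach 0.462
cork0.015 [0.6104 0.2069 0.015 ] len 0.1534 wid 0.1434 yaw 0.157 yaw_v 0.138 reach 0.644
cork0.03 [0.6061 0.2033 0.03  ] len 0.1508 wid 0.141 yaw 0.157 yaw_v 0.138 reach 0.639
cork0.04 [0.6032 0.2009 0.04  ] len 0.1491 wid 0.1394 yaw 0.157 yaw_v 0.138 reach 0.636
cork0.05 [0.6003 0.1985 0.05  ] len 0.1474 wid 0.1378 yaw 0.157 yaw_v 0.138 reach 0.632
[[0.68435598 0.3100019  0.055     ]
 [0.71110695 0.12336518 0.055     ]] [[0.50320929 0.28418577 0.092     ]] [[0.52165126 0.08685709 0.075     ]]
gate tip/start [[0.40141349 0.13348231 0.09      ]
 [0.50084485 0.27302315 0.09      ]]
```

The side view confirms the layout. The bay is at about (0.604, 0.2025), yaw 0.145, with the pile about 35 mm high. The gate is open about 0.76 rad, clear of the bay. I'll start with green.

```bash
cat > plan.py <<'E'
import sys
from h import *
from scipy.spatial.transform import Rotation as R
x,y,z,yaw=map(float,sys.argv[1:5]); s=manip.state()
a=R.from_euler('xyz',s['orientation']); b=R.from_euler('xyz',[np.pi,0,yaw])
print('t',s['time'],'pos',s['tool_pos'].round(4),'rpy',s['orientation'].round(3),'F',s['wrist_force'].round(1),'w',round(s['gripper_width'],4),'ff',round(s['finger_force'],1))
print('twist',(a.inv()*b).as_rotvec().round(3),'dp after',b.inv().apply(np.array([x,y,z])-s['tool_pos']).round(4))
E
python3 plan.py .6014 .0104 .13 -.197
```

```text
t 0.15 pos [0.1857 0.6486 0.2306] rpy [ 3.14  -0.    -0.279] F [0.7 0.7 0.6] w 0.0855 ff 0.0
twist [ 0.001 -0.    -0.082] dp after [0.5326 0.5445 0.1006]
```

Call:
move_arm(
  steps=[
    {"twist": [0, 0, -0.082], "dp": [0, 0, 0], "fingers": 0.0854},
    {"dp": [0.0333, 0.034, 0]},
    {"dp": [0.0333, 0.034, 0]},
    {"dp": [0.0333, 0.034, 0]},
    {"dp": [0.0333, 0.034, 0]},
    {"dp": [0.0333, 0.034, 0]},
    {"dp": [0.0333, 0.034, 0]},
    {"dp": [0.0333, 0.034, 0]},
    {"dp": [0.0333, 0.034, 0]},
    {"dp": [0.0333, 0.034, 0]},
  ],
)

```text
schema error: expected keys twist, dp, fingers
```

Call:
move_arm(
  steps=[
    {"twist": [0, 0, -0.082], "dp": [0, 0, 0], "fingers": 0.0854},
    {"twist": [0, 0, 0], "dp": [0.0333, 0.034, 0], "fingers": 0.0854},
    {"twist": [0, 0, 0], "dp": [0.0333, 0.034, 0], "fingers": 0.0854},
    {"twist": [0, 0, 0], "dp": [0.0333, 0.034, 0], "fingers": 0.0854},
    {"twist": [0, 0, 0], "dp": [0.0333, 0.034, 0], "fingers": 0.0854},
    {"twist": [0, 0, 0], "dp": [0.0333, 0.034, 0], "fingers": 0.0854},
    {"twist": [0, 0, 0], "dp": [0.0333, 0.034, 0], "fingers": 0.0854},
    {"twist": [0, 0, 0], "dp": [0.0333, 0.034, 0], "fingers": 0.0854},
    {"twist": [0, 0, 0], "dp": [0.0333, 0.034, 0], "fingers": 0.0854},
    {"twist": [0, 0, 0], "dp": [0.0333, 0.034, 0], "fingers": 0.0854},
  ],
)

```text
time: 1.15
tool_pos: [0.4204, 0.2885, 0.2314]
orientation: [-3.141, -0.0, -0.196]
wrist_force: [1.1, 0.3, 0.0]
gripper_width: 0.0854
finger_force: 0.0
```

Call:
move_arm(
  steps=[
    {"twist": [0, 0, 0], "dp": [0.0333, 0.034, 0], "fingers": 0.0854},
    {"twist": [0, 0, 0], "dp": [0.0333, 0.034, 0], "fingers": 0.0854},
    {"twist": [0, 0, 0], "dp": [0.0333, 0.034, 0], "fingers": 0.0854},
    {"twist": [0, 0, 0], "dp": [0.0333, 0.034, 0], "fingers": 0.0854},
    {"twist": [0, 0, 0], "dp": [0.0333, 0.034, 0], "fingers": 0.0854},
    {"twist": [0, 0, 0], "dp": [0.0333, 0.034, 0], "fingers": 0.0854},
    {"twist": [0, 0, 0], "dp": [0.0333, 0.034, 0], "fingers": 0.0854},
    {"twist": [0, 0, 0], "dp": [0, 0, 0.03], "fingers": 0.0854},
    {"twist": [0, 0, 0], "dp": [0, 0, 0.03], "fingers": 0.0854},
    {"twist": [0, 0, 0], "dp": [0, 0, 0], "fingers": 0.0854},
  ],
)

```text
time: 2.15
tool_pos: [0.5992, 0.0101, 0.1669]
orientation: [3.139, 0.007, -0.199]
wrist_force: [-1.2, 0.0, -0.3]
gripper_width: 0.0853
finger_force: 0.0
```

```bash
python3 plan.py .6014 .0104 .0 -.197; python3 -c "
from h import *; print(manip.state()['joint_pos'].round(2)); snap('top','t1',(210,110,310,210),6)"
```

```text
t 2.15 pos [0.5992 0.0101 0.1669] rpy [ 3.139  0.007 -0.199] F [-1.2  0.  -0.3] w 0.0853 ff 0.0
twist [ 0.003  0.007 -0.002] dp after [ 0.0021 -0.0007  0.1669]
[ 0.34  0.29 -0.24 -0.   -1.05  1.03]
```

Call:
move_arm(
  steps=[
    {"twist": [0, 0, 0], "dp": [0.001, 0, 0.03], "fingers": 0.0854},
    {"twist": [0, 0, 0], "dp": [0.001, 0, 0.03], "fingers": 0.0854},
    {"twist": [0, 0, 0], "dp": [0, 0, 0.03], "fingers": 0.0854},
    {"twist": [0, 0, 0], "dp": [0, 0, 0.03], "fingers": 0.0854},
    {"twist": [0, 0, 0], "dp": [0, 0, 0.02], "fingers": 0.0854},
    {"twist": [0, 0, 0], "dp": [0, 0, 0.015], "fingers": 0.0854},
    {"twist": [0, 0, 0], "dp": [0, 0, 0.01], "fingers": 0.0854},
    {"twist": [0, 0, 0], "dp": [0, 0, 0], "fingers": 0.0854},
    {"twist": [0, 0, 0], "dp": [0, 0, 0], "fingers": 0.0854},
  ],
)

```text
time: 3.1
tool_pos: [0.6048, 0.0113, 0.0076]
orientation: [-3.141, -0.001, -0.196]
wrist_force: [-0.7, 1.0, 0.1]
gripper_width: 0.0853
finger_force: 0.0
```

```bash
python3 plan.py .6014 .0104 .0 -.197
```

```text
t 3.1 pos [0.6048 0.0113 0.0076] rpy [-3.141e+00 -1.000e-03 -1.960e-01] F [-0.7  1.   0.1] w 0.0853 ff 0.0
twist [-0.001 -0.001  0.001] dp after [-0.0032  0.0015  0.0076]
```

Call:
move_arm(
  squeeze=40,
  steps=[
    {"twist": [0, 0, 0], "dp": [-0.003, 0.001, 0.006], "fingers": 0.0854},
    {"twist": [0, 0, 0], "dp": [0, 0, 0], "fingers": 0.04},
    {"twist": [0, 0, 0], "dp": [0, 0, 0], "fingers": 0.04},
    {"twist": [0, 0, 0], "dp": [0, 0, 0], "fingers": 0.04},
    {"twist": [0, 0, 0], "dp": [0, 0, 0], "fingers": 0.04},
    {"twist": [0, 0, 0], "dp": [0, 0, 0], "fingers": 0.04},
    {"twist": [0, 0, 0], "dp": [0, 0, 0], "fingers": 0.04},
  ],
)

```text
time: 3.8
tool_pos: [0.6009, 0.0105, 0.0009]
orientation: [-3.141, -0.0, -0.197]
wrist_force: [-2.4, -0.0, 5.6]
gripper_width: 0.0594
finger_force: 44.5
```

```bash
python3 plan.py .604 .2025 .15 .145
```

```text
t 3.8 pos [0.6009 0.0105 0.0009] rpy [-3.141 -0.    -0.197] F [-2.4 -0.   5.6] w 0.0594 ff 44.5
twist [-0.    -0.    -0.342] dp after [ 0.0308 -0.1895 -0.1491]
```

Call:
move_arm(
  steps=[
    {"twist": [0, 0, 0], "dp": [0, 0, -0.03], "fingers": 0.04},
    {"twist": [0, 0, 0], "dp": [0, 0, -0.04], "fingers": 0.04},
    {"twist": [0, 0, -0.114], "dp": [0, 0, -0.04], "fingers": 0.04},
    {"twist": [0, 0, -0.114], "dp": [0, 0, -0.04], "fingers": 0.04},
    {"twist": [0, 0, -0.114], "dp": [0, 0, 0], "fingers": 0.04},
    {"twist": [0, 0, 0], "dp": [0.0077, -0.0474, 0], "fingers": 0.04},
    {"twist": [0, 0, 0], "dp": [0.0077, -0.0474, 0], "fingers": 0.04},
    {"twist": [0, 0, 0], "dp": [0.0077, -0.0474, 0], "fingers": 0.04},
    {"twist": [0, 0, 0], "dp": [0.0077, -0.0474, 0], "fingers": 0.04},
    {"twist": [0, 0, 0], "dp": [0, 0, 0], "fingers": 0.04},
  ],
)

```text
time: 4.8
tool_pos: [0.6037, 0.2078, 0.1494]
orientation: [-3.141, -0.0, 0.149]
wrist_force: [-0.6, -1.1, -3.2]
gripper_width: 0.059
finger_force: 45.4
```

```bash
python3 plan.py .604 .2025 .06 .145; python3 -c "
from h import *
a=snap('top','t2',(90,90,290,260),3);snap('side','s2',(170,80,320,200),5)"
```

```text
t 4.8 pos [0.6037 0.2078 0.1494] rpy [-3.141 -0.     0.149] F [-0.6 -1.1 -3.2] w 0.059 ff 45.4
twist [-0.001 -0.     0.004] dp after [-0.0004  0.0052  0.0894]
```

View pics/s2.png

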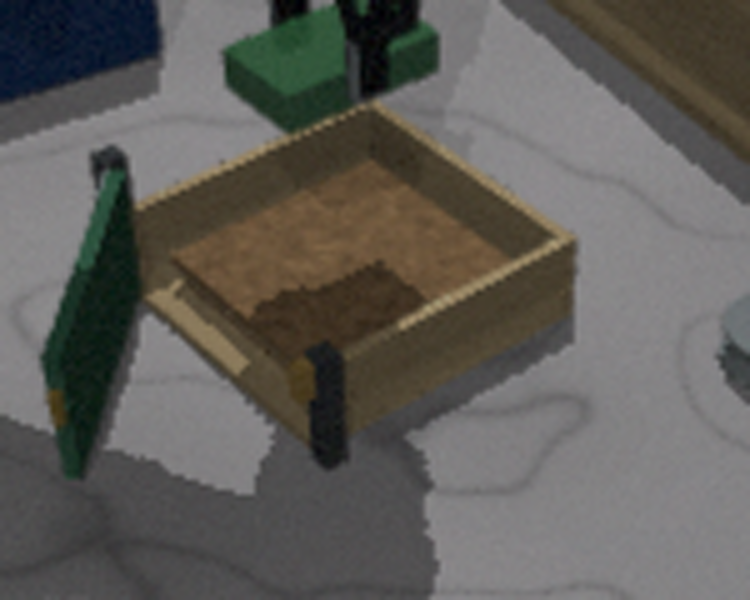

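The slab is held level above the bay. In this crop the cork corners read (375,160), (512,258) and (175,258). I'll use them to get the pile height.

```bash
python3 -c "
from h import *
c,s=np.cos(.145),np.sin(.145)
for h in (.02,.03,.035,.04,.05):
  P=[[.604+c*x-s*y,.2025+s*x+c*y,h] for x,y in((.075,.07),(.075,-.07),(-.075,.07))]
  print(h,((proj('side',P)-[170,80]+.5)*5-.5).round(0).tolist())
P=[[.604+c*x-s*y,.2025+s*x+c*y,.055] for x,y in((.095,.095),(.095,-.095))]
print(((proj('side',P)-[170,80]+.5)*5-.5).round(0).tolist())
"
```

```text
0.02 [[372.0, 173.0], [519.0, 281.0], [171.0, 267.0]]
0.03 [[372.0, 160.0], [520.0, 268.0], [169.0, 254.0]]
0.035 [[371.0, 153.0], [520.0, 261.0], [168.0, 247.0]]
0.04 [[371.0, 146.0], [520.0, 254.0], [167.0, 240.0]]
0.05 [[371.0, 132.0], [521.0, 240.0], [165.0, 226.0]]
[[371.0, 96.0], [577.0, 240.0]]
```

Call:
move_arm(
  steps=[
    {"twist": [0, 0, 0], "dp": [0, 0.004, 0.02], "fingers": 0.04},
    {"twist": [0, 0, 0], "dp": [0, 0.001, 0.02], "fingers": 0.04},
    {"twist": [0, 0, 0], "dp": [0, 0, 0.02], "fingers": 0.04},
    {"twist": [0, 0, 0], "dp": [0, 0, 0.02], "fingers": 0.04},
    {"twist": [0, 0, 0], "dp": [0, 0, 0.01], "fingers": 0.04},
    {"twist": [0, 0, 0], "dp": [0, 0, 0], "fingers": 0.04},
    {"twist": [0, 0, 0], "dp": [0, 0, 0], "fingers": 0.04},
  ],
)

```text
time: 5.6
tool_pos: [0.6049, 0.1971, 0.0608]
orientation: [3.141, -0.0, 0.145]
wrist_force: [0.1, -0.1, -1.6]
gripper_width: 0.0591
finger_force: 45.3
```

Call:
move_arm(
  steps=[
    {"twist": [0, 0, 0], "dp": [0.001, -0.0055, 0.01], "fingers": 0.04},
    {"twist": [0, 0, 0], "dp": [0, 0, 0.01], "fingers": 0.04},
    {"twist": [0, 0, 0], "dp": [0, 0, 0.004], "fingers": 0.04},
    {"twist": [0, 0, 0], "dp": [0, 0, 0], "fingers": 0.04},
  ],
)

```text
time: 6.0
tool_pos: [0.604, 0.2029, 0.0352]
orientation: [3.141, 0.002, 0.145]
wrist_force: [-0.5, -0.4, -3.1]
gripper_width: 0.0591
finger_force: 45.4
```

Call:
move_arm(
  steps=[
    {"twist": [0, 0, 0], "dp": [0, 0, 0.002], "fingers": 0.04},
    {"twist": [0, 0, 0], "dp": [0, 0, 0.001], "fingers": 0.04},
    {"twist": [0, 0, 0], "dp": [0, 0, 0], "fingers": 0.04},
  ],
)

```text
time: 6.3
tool_pos: [0.6047, 0.2032, 0.0334]
orientation: [-3.142, -0.0, 0.145]
wrist_force: [-0.6, -0.5, -3.3]
gripper_width: 0.0596
finger_force: 45.4
```

Call:
move_arm(
  steps=[
    {"twist": [0, 0, 0], "dp": [0, 0, 0.001], "fingers": 0.04},
    {"twist": [0, 0, 0], "dp": [0, 0, 0.001], "fingers": 0.04},
    {"twist": [0, 0, 0], "dp": [0, 0, 0], "fingers": 0.04},
  ],
)

```text
time: 6.6
tool_pos: [0.6046, 0.2031, 0.0312]
orientation: [3.142, 0.0, 0.145]
wrist_force: [-0.2, 0.6, -3.1]
gripper_width: 0.0594
finger_force: 45.4
```

Call:
move_arm(
  steps=[
    {"twist": [0, 0, 0], "dp": [0, 0, 0.001], "fingers": 0.04},
    {"twist": [0, 0, 0], "dp": [0, 0, 0], "fingers": 0.04},
  ],
)

```text
time: 6.8
tool_pos: [0.6048, 0.2032, 0.0306]
orientation: [3.142, -0.0, 0.145]
wrist_force: [-0.6, -0.5, 0.2]
gripper_width: 0.0596
finger_force: 45.7
```

Call:
move_arm(
  steps=[
    {"twist": [0, 0, 0], "dp": [0, 0, 0.001], "fingers": 0.04},
    {"twist": [0, 0, 0], "dp": [0, 0, 0], "fingers": 0.04},
  ],
)

```text
time: 7.0
tool_pos: [0.6048, 0.2032, 0.0306]
orientation: [-3.142, -0.001, 0.146]
wrist_force: [-4.1, -1.4, 7.9]
gripper_width: 0.0593
finger_force: 46.7
```

Contact felt, so the pile top is at about 30 mm. Releasing and lifting.

Call:
move_arm(
  steps=[
    {"twist": [0, 0, 0], "dp": [0, 0, -0.0005], "fingers": 0.0854},
    {"twist": [0, 0, 0], "dp": [0, 0, 0], "fingers": 0.0854},
    {"twist": [0, 0, 0], "dp": [0, 0, 0], "fingers": 0.0854},
    {"twist": [0, 0, 0], "dp": [0, 0, 0], "fingers": 0.0854},
    {"twist": [0, 0, 0], "dp": [0, 0, -0.02], "fingers": 0.0854},
    {"twist": [0, 0, 0], "dp": [0, 0, -0.04], "fingers": 0.0854},
    {"twist": [0, 0, 0], "dp": [0, 0, -0.045], "fingers": 0.0854},
    {"twist": [0, 0, 0], "dp": [0, 0, -0.045], "fingers": 0.0854},
  ],
)

```text
time: 7.8
tool_pos: [0.6044, 0.2029, 0.1811]
orientation: [3.141, 0.001, 0.145]
wrist_force: [1.8, 0.1, -0.7]
gripper_width: 0.0854
finger_force: 0.0
```

```bash
python3 plan.py .5937 -.2509 .12 -.235
```

```text
t 7.8 pos [0.6044 0.2029 0.1811] rpy [3.141e+00 1.000e-03 1.450e-01] F [ 1.8  0.1 -0.7] w 0.0854 ff 0.0
twist [0.001 0.001 0.38 ] dp after [0.0953 0.4438 0.0611]
```

Call:
move_arm(
  steps=[
    {"twist": [0, 0, 0.127], "dp": [0, 0, 0], "fingers": 0.0854},
    {"twist": [0, 0, 0.127], "dp": [0, 0, 0], "fingers": 0.0854},
    {"twist": [0, 0, 0.126], "dp": [0, 0, 0], "fingers": 0.0854},
    {"twist": [0, 0, 0], "dp": [0.0095, 0.0444, 0], "fingers": 0.0854},
    {"twist": [0, 0, 0], "dp": [0.0095, 0.0444, 0], "fingers": 0.0854},
    {"twist": [0, 0, 0], "dp": [0.0095, 0.0444, 0], "fingers": 0.0854},
    {"twist": [0, 0, 0], "dp": [0.0095, 0.0444, 0], "fingers": 0.0854},
    {"twist": [0, 0, 0], "dp": [0.0095, 0.0444, 0], "fingers": 0.0854},
    {"twist": [0, 0, 0], "dp": [0.0095, 0.0444, 0], "fingers": 0.0854},
    {"twist": [0, 0, 0], "dp": [0.0095, 0.0444, 0], "fingers": 0.0854},
  ],
)

```text
time: 8.8
tool_pos: [0.5968, -0.1163, 0.1799]
orientation: [-3.141, -0.0, -0.235]
wrist_force: [1.6, -0.2, 0.1]
gripper_width: 0.085
finger_force: 0.0
```

Call:
move_arm(
  steps=[
    {"twist": [0, 0, 0], "dp": [0.0095, 0.0444, 0.02], "fingers": 0.0854},
    {"twist": [0, 0, 0], "dp": [0.0095, 0.0444, 0.02], "fingers": 0.0854},
    {"twist": [0, 0, 0], "dp": [0.0095, 0.0444, 0.02], "fingers": 0.0854},
    {"twist": [0, 0, 0], "dp": [0, 0, 0], "fingers": 0.0854},
    {"twist": [0, 0, 0], "dp": [0, 0, 0], "fingers": 0.0854},
  ],
)

```text
time: 9.3
tool_pos: [0.593, -0.2521, 0.1187]
orientation: [3.141, 0.002, -0.237]
wrist_force: [-0.1, -0.2, 0.6]
gripper_width: 0.0854
finger_force: 0.0
```

```bash
python3 plan.py .5937 -.2509 .0 -.235; python3 -c "
from h import *
snap('top','t3',(110,110,410,255),2.6)"
```

```text
t 9.3 pos [ 0.593  -0.2521  0.1187] rpy [ 3.141e+00  2.000e-03 -2.370e-01] F [-0.1 -0.2  0.6] w 0.0854 ff 0.0
twist [ 0.     0.002 -0.002] dp after [ 0.0004 -0.0013  0.1187]
```

View pics/t3.png

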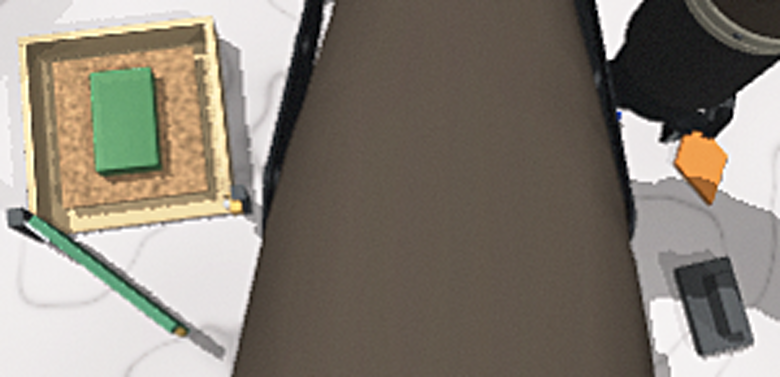

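Green sits in the bay, with top corners at (91,72), (152,68), (158,165) and (97,172), and the lozenge is clear of the gripper. I'll check green's pose and go down on blue.

```bash
python3 -c "
from m import *
rect(w([(91,72),(152,68),(158,165),(97,172)],2.6,110,110,.055),'green')
rect(w([(53,60),(196,44),(215,191),(65,207)],2.6,110,110,.03),'cork')"
```

```text
green [0.6057 0.2024 0.055 ] len 0.0991 wid 0.0583 yaw 0.125 yaw_v 0.118 reach 0.639
cork [0.6076 0.2005 0.03  ] len 0.1526 wid 0.1442 yaw 0.165 yaw_v 0.138 reach 0.64
```

Call:
move_arm(
  steps=[
    {"twist": [0, 0, 0], "dp": [0, -0.001, 0.03], "fingers": 0.0854},
    {"twist": [0, 0, 0], "dp": [0, 0, 0.03], "fingers": 0.0854},
    {"twist": [0, 0, 0], "dp": [0, 0, 0.025], "fingers": 0.0854},
    {"twist": [0, 0, 0], "dp": [0, 0, 0.015], "fingers": 0.0854},
    {"twist": [0, 0, 0], "dp": [0, 0, 0.01], "fingers": 0.0854},
    {"twist": [0, 0, 0], "dp": [0, 0, 0], "fingers": 0.0854},
    {"twist": [0, 0, 0], "dp": [0, 0, 0], "fingers": 0.0854},
  ],
)

```text
time: 10.05
tool_pos: [0.5949, -0.2496, 0.0108]
orientation: [3.141, -0.001, -0.234]
wrist_force: [0.4, 0.5, -0.9]
gripper_width: 0.0854
finger_force: 0.0
```

Green is within about 3 mm of centre. Gripping blue.

Call:
move_arm(
  steps=[
    {"twist": [0, 0, 0], "dp": [-0.0012, 0.001, 0.01], "fingers": 0.0854},
    {"twist": [0, 0, 0], "dp": [0, 0, 0], "fingers": 0.04},
    {"twist": [0, 0, 0], "dp": [0, 0, 0], "fingers": 0.04},
    {"twist": [0, 0, 0], "dp": [0, 0, 0], "fingers": 0.04},
    {"twist": [0, 0, 0], "dp": [0, 0, 0], "fingers": 0.04},
    {"twist": [0, 0, 0], "dp": [0, 0, 0], "fingers": 0.04},
    {"twist": [0, 0, 0], "dp": [0, 0, -0.02], "fingers": 0.04},
    {"twist": [0, 0, 0], "dp": [0, 0, -0.045], "fingers": 0.04},
    {"twist": [0, 0, 0], "dp": [0, 0, -0.045], "fingers": 0.04},
    {"twist": [0, 0, 0], "dp": [0, 0, -0.045], "fingers": 0.04},
  ],
)

```text
time: 11.05
tool_pos: [0.5919, -0.2501, 0.1555]
orientation: [-3.141, 0.002, -0.235]
wrist_force: [1.8, 0.3, -3.4]
gripper_width: 0.0589
finger_force: 44.8
```

```bash
python3 plan.py .605 .203 .16 .145
```

```text
t 11.05 pos [ 0.5919 -0.2501  0.1555] rpy [-3.141e+00  2.000e-03 -2.350e-01] F [ 1.8  0.3 -3.4] w 0.0589 ff 44.8
twist [-0.001  0.002 -0.38 ] dp after [ 0.0784 -0.4464 -0.0045]
```

Call:
move_arm(
  steps=[
    {"twist": [0, 0, -0.127], "dp": [0, 0, 0], "fingers": 0.04},
    {"twist": [0, 0, -0.127], "dp": [0, 0, 0], "fingers": 0.04},
    {"twist": [0, 0, -0.126], "dp": [0, 0, 0], "fingers": 0.04},
    {"twist": [0, 0, 0], "dp": [0.0077, -0.0446, 0], "fingers": 0.04},
    {"twist": [0, 0, 0], "dp": [0.0077, -0.0446, 0], "fingers": 0.04},
    {"twist": [0, 0, 0], "dp": [0.0077, -0.0446, 0], "fingers": 0.04},
    {"twist": [0, 0, 0], "dp": [0.0077, -0.0446, 0], "fingers": 0.04},
    {"twist": [0, 0, 0], "dp": [0.0077, -0.0446, 0], "fingers": 0.04},
    {"twist": [0, 0, 0], "dp": [0.0077, -0.0446, 0], "fingers": 0.04},
    {"twist": [0, 0, 0], "dp": [0.0077, -0.0446, 0], "fingers": 0.04},
  ],
)

```text
time: 12.05
tool_pos: [0.6, 0.0682, 0.1542]
orientation: [-3.141, 0.001, 0.145]
wrist_force: [1.6, -0.7, -3.9]
gripper_width: 0.0595
finger_force: 45.0
```

Call:
move_arm(
  steps=[
    {"twist": [0, 0, 0], "dp": [0.0077, -0.0446, 0], "fingers": 0.04},
    {"twist": [0, 0, 0], "dp": [0.0077, -0.0446, 0], "fingers": 0.04},
    {"twist": [0, 0, 0], "dp": [0.0075, -0.0446, 0], "fingers": 0.04},
    {"twist": [0, 0, 0], "dp": [0, 0, 0], "fingers": 0.04},
    {"twist": [0, 0, 0], "dp": [0, 0, 0.03], "fingers": 0.04},
    {"twist": [0, 0, 0], "dp": [0, 0, 0.03], "fingers": 0.04},
    {"twist": [0, 0, 0], "dp": [0, 0, 0.015], "fingers": 0.04},
    {"twist": [0, 0, 0], "dp": [0, 0, 0], "fingers": 0.04},
    {"twist": [0, 0, 0], "dp": [0, 0, 0], "fingers": 0.04},
  ],
)

```text
time: 12.95
tool_pos: [0.6041, 0.2018, 0.0797]
orientation: [3.141, 0.001, 0.145]
wrist_force: [1.1, -1.6, -2.8]
gripper_width: 0.0596
finger_force: 45.1
```

```bash
python3 plan.py .605 .203 .060 .145
```

```text
t 12.95 pos [0.6041 0.2018 0.0797] rpy [3.141e+00 1.000e-03 1.450e-01] F [ 1.1 -1.6 -2.8] w 0.0596 ff 45.1
twist [0.    0.001 0.   ] dp after [ 0.0011 -0.0011  0.0197]
```

Call:
move_arm(
  steps=[
    {"twist": [0, 0, 0], "dp": [0.001, -0.001, 0.01], "fingers": 0.04},
    {"twist": [0, 0, 0], "dp": [0, 0, 0.008], "fingers": 0.04},
    {"twist": [0, 0, 0], "dp": [0, 0, 0.003], "fingers": 0.04},
    {"twist": [0, 0, 0], "dp": [0, 0, 0], "fingers": 0.04},
    {"twist": [0, 0, 0], "dp": [0, 0, 0], "fingers": 0.04},
  ],
)

```text
time: 13.45
tool_pos: [0.6051, 0.2031, 0.059]
orientation: [3.142, -0.0, 0.145]
wrist_force: [-0.1, -0.3, -2.8]
gripper_width: 0.059
finger_force: 45.3
```

Call:
move_arm(
  steps=[
    {"twist": [0, 0, 0], "dp": [0, 0, 0.001], "fingers": 0.04},
    {"twist": [0, 0, 0], "dp": [0, 0, 0.001], "fingers": 0.04},
    {"twist": [0, 0, 0], "dp": [0, 0, 0], "fingers": 0.04},
  ],
)

```text
time: 13.75
tool_pos: [0.6049, 0.203, 0.0568]
orientation: [-3.142, -0.0, 0.145]
wrist_force: [0.1, -0.4, -3.4]
gripper_width: 0.0591
finger_force: 45.3
```

Call:
move_arm(
  steps=[
    {"twist": [0, 0, 0], "dp": [0, 0, 0.001], "fingers": 0.04},
    {"twist": [0, 0, 0], "dp": [0, 0, 0], "fingers": 0.04},
  ],
)

```text
time: 13.95
tool_pos: [0.6049, 0.203, 0.0557]
orientation: [3.142, 0.0, 0.145]
wrist_force: [0.8, -0.6, -3.2]
gripper_width: 0.0593
finger_force: 45.3
```

Call:
move_arm(
  steps=[
    {"twist": [0, 0, 0], "dp": [0, 0, 0.0007], "fingers": 0.04},
    {"twist": [0, 0, 0], "dp": [0, 0, 0], "fingers": 0.04},
  ],
)

```text
time: 14.15
tool_pos: [0.6049, 0.203, 0.055]
orientation: [3.142, 0.0, 0.145]
wrist_force: [-0.3, -0.9, -3.5]
gripper_width: 0.0592
finger_force: 45.3
```

Call:
move_arm(
  steps=[
    {"twist": [0, 0, 0], "dp": [0, 0, 0.0007], "fingers": 0.04},
    {"twist": [0, 0, 0], "dp": [0, 0, 0], "fingers": 0.04},
  ],
)

```text
time: 14.35
tool_pos: [0.6049, 0.203, 0.0549]
orientation: [3.142, -0.0, 0.145]
wrist_force: [-4.1, -0.7, 2.9]
gripper_width: 0.0591
finger_force: 46.0
```

Call:
move_arm(
  steps=[
    {"twist": [0, 0, 0], "dp": [0, 0, 0.0007], "fingers": 0.04},
    {"twist": [0, 0, 0], "dp": [0, 0, 0], "fingers": 0.04},
  ],
)

```text
time: 14.55
tool_pos: [0.605, 0.2031, 0.0549]
orientation: [3.142, -0.001, 0.145]
wrist_force: [-5.1, -1.3, 7.9]
gripper_width: 0.0592
finger_force: 46.7
```

Contact felt. Releasing, lifting and heading back towards white.

Call:
move_arm(
  steps=[
    {"twist": [0, 0, 0], "dp": [0, 0, -0.0005], "fingers": 0.0854},
    {"twist": [0, 0, 0], "dp": [0, 0, 0], "fingers": 0.0854},
    {"twist": [0, 0, 0], "dp": [0, 0, 0], "fingers": 0.0854},
    {"twist": [0, 0, 0], "dp": [0, 0, 0], "fingers": 0.0854},
    {"twist": [0, 0, 0], "dp": [0, 0, -0.02], "fingers": 0.0854},
    {"twist": [0, 0, 0], "dp": [0, 0, -0.04], "fingers": 0.0854},
    {"twist": [0, 0, 0], "dp": [0, 0, -0.045], "fingers": 0.0854},
    {"twist": [0, 0, 0], "dp": [0, 0, -0.03], "fingers": 0.0854},
    {"twist": [0, 0, 0], "dp": [0, 0, 0], "fingers": 0.0854},
  ],
)

```text
time: 15.45
tool_pos: [0.6075, 0.2042, 0.1948]
orientation: [-3.139, -0.008, 0.146]
wrist_force: [-0.2, 0.0, -0.4]
gripper_width: 0.0855
finger_force: 0.0
```

```bash
python3 plan.py .4454 -.2422 .12 .214; python3 -c "
from h import *
snap('top','t4',(260,140,405,255),5)"
```

```text
t 15.45 pos [0.6075 0.2042 0.1948] rpy [-3.139 -0.008  0.146] F [-0.2  0.  -0.4] w 0.0855 ff 0.0
twist [-0.002 -0.008 -0.068] dp after [-0.2532  0.4018  0.0748]
```

View pics/t4.png

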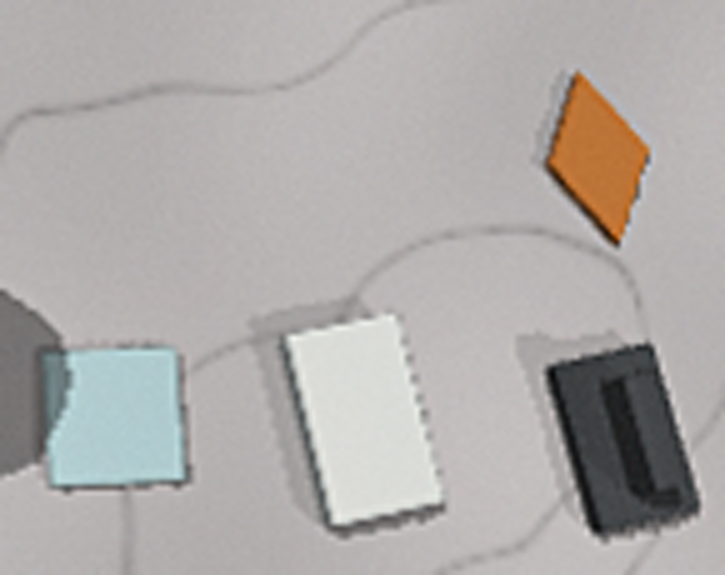

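Nothing has moved: white and the weight are at the same corners as before.

Call:
move_arm(
  steps=[
    {"twist": [0, 0, -0.069], "dp": [0, 0, 0], "fingers": 0.0854},
    {"twist": [0, 0, 0], "dp": [-0.025, 0.0401, 0], "fingers": 0.0854},
    {"twist": [0, 0, 0], "dp": [-0.025, 0.0401, 0], "fingers": 0.0854},
    {"twist": [0, 0, 0], "dp": [-0.025, 0.0401, 0], "fingers": 0.0854},
    {"twist": [0, 0, 0], "dp": [-0.025, 0.0401, 0], "fingers": 0.0854},
    {"twist": [0, 0, 0], "dp": [-0.025, 0.0401, 0], "fingers": 0.0854},
    {"twist": [0, 0, 0], "dp": [-0.025, 0.0401, 0], "fingers": 0.0854},
    {"twist": [0, 0, 0], "dp": [-0.025, 0.0401, 0], "fingers": 0.0854},
    {"twist": [0, 0, 0], "dp": [-0.025, 0.0401, 0], "fingers": 0.0854},
    {"twist": [0, 0, 0], "dp": [-0.025, 0.0401, 0], "fingers": 0.0854},
  ],
)

```text
time: 16.5
tool_pos: [0.4602, -0.1989, 0.1882]
orientation: [-3.141, 0.001, 0.215]
wrist_force: [0.8, -0.8, -0.7]
gripper_width: 0.0853
finger_force: 0.0
```

Call:
move_arm(
  steps=[
    {"twist": [0, 0, 0], "dp": [-0.025, 0.0401, 0], "fingers": 0.0854},
    {"twist": [0, 0, 0], "dp": [0, 0, 0.04], "fingers": 0.0854},
    {"twist": [0, 0, 0], "dp": [0, 0, 0.04], "fingers": 0.0854},
    {"twist": [0, 0, 0], "dp": [0, 0, 0.02], "fingers": 0.0854},
    {"twist": [0, 0, 0], "dp": [0, 0, 0], "fingers": 0.0854},
    {"twist": [0, 0, 0], "dp": [0, 0, 0], "fingers": 0.0854},
  ],
)

```text
time: 17.1
tool_pos: [0.4457, -0.242, 0.0889]
orientation: [-3.141, 0.002, 0.215]
wrist_force: [0.5, 0.8, 1.2]
gripper_width: 0.0855
finger_force: 0.0
```

```bash
python3 plan.py .4454 -.2422 0 .214; python3 -c "
from h import *
snap('side','s4',(220,210,370,330),5)"
```

```text
t 17.1 pos [ 0.4457 -0.242   0.0889] rpy [-3.141e+00  2.000e-03  2.150e-01] F [0.5 0.8 1.2] w 0.0855 ff 0.0
twist [-0.     0.002  0.001] dp after [-0.0003  0.0002  0.0889]
```

View pics/s4.png

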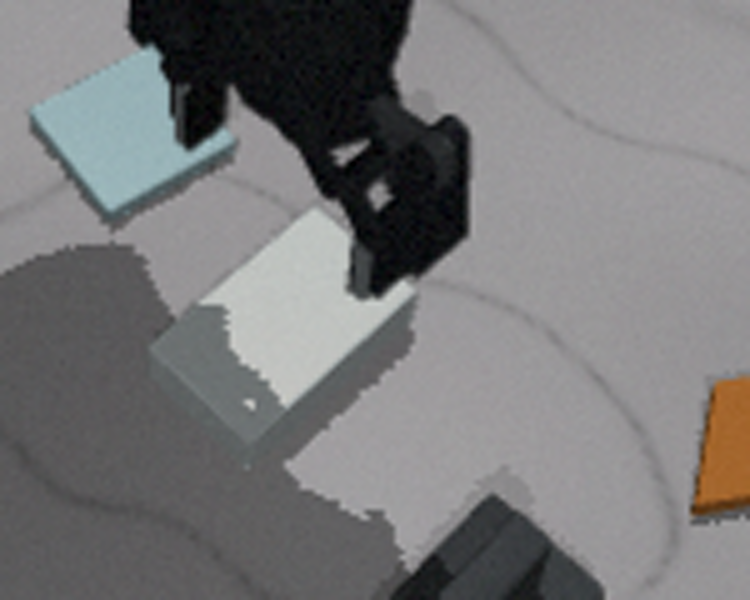

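White is still in place between the open fingers, with its top corners in view at (318,208), (415,290), (250,445) and (150,350). Cross-checking from the side camera.

```bash
python3 -c "
from m import *
rect(w([(318,208),(415,290),(250,445),(150,350)],5,220,210,.025,'side'),'white')"
```

```text
white [ 0.4463 -0.2462  0.025 ] len 0.0987 wid 0.0563 yaw 0.236 yaw_v 0.221 reach 0.51
```

Call:
move_arm(
  steps=[
    {"twist": [0, 0, 0], "dp": [0, 0, 0.03], "fingers": 0.0854},
    {"twist": [0, 0, 0], "dp": [0, 0, 0.025], "fingers": 0.0854},
    {"twist": [0, 0, 0], "dp": [0, 0, 0.015], "fingers": 0.0854},
    {"twist": [0, 0, 0], "dp": [0, 0, 0.01], "fingers": 0.0854},
    {"twist": [0, 0, 0], "dp": [0, 0, 0], "fingers": 0.0854},
    {"twist": [0, 0, 0], "dp": [0, 0, 0], "fingers": 0.0854},
  ],
)

```text
time: 17.75
tool_pos: [0.4468, -0.242, 0.0102]
orientation: [3.141, -0.001, 0.215]
wrist_force: [-0.1, -1.2, -0.2]
gripper_width: 0.0854
finger_force: 0.0
```

Call:
move_arm(
  steps=[
    {"twist": [0, 0, 0], "dp": [-0.001, 0.001, 0.0095], "fingers": 0.0854},
    {"twist": [0, 0, 0], "dp": [0, 0, 0], "fingers": 0.04},
    {"twist": [0, 0, 0], "dp": [0, 0, 0], "fingers": 0.04},
    {"twist": [0, 0, 0], "dp": [0, 0, 0], "fingers": 0.04},
    {"twist": [0, 0, 0], "dp": [0, 0, 0], "fingers": 0.04},
    {"twist": [0, 0, 0], "dp": [0, 0, 0], "fingers": 0.04},
    {"twist": [0, 0, 0], "dp": [0, 0, -0.02], "fingers": 0.04},
    {"twist": [0, 0, 0], "dp": [0, 0, -0.05], "fingers": 0.04},
    {"twist": [0, 0, 0], "dp": [0, 0, -0.05], "fingers": 0.04},
    {"twist": [0, 0, 0], "dp": [0, 0, -0.05], "fingers": 0.04},
  ],
)

```text
time: 18.75
tool_pos: [0.4441, -0.2426, 0.1709]
orientation: [-3.14, 0.001, 0.214]
wrist_force: [1.4, -0.2, -3.6]
gripper_width: 0.0593
finger_force: 45.8
```

```bash
python3 plan.py .605 .203 .17 .145
```

```text
t 18.75 pos [ 0.4441 -0.2426  0.1709] rpy [-3.14e+00  1.00e-03  2.14e-01] F [ 1.4 -0.2 -3.6] w 0.0593 ff 45.8
twist [-0.001  0.001  0.069] dp after [ 0.2236 -0.4177  0.0009]
```

Call:
move_arm(
  steps=[
    {"twist": [0, 0, 0.069], "dp": [0, 0, 0], "fingers": 0.04},
    {"twist": [0, 0, 0], "dp": [0.0202, -0.038, 0], "fingers": 0.04},
    {"twist": [0, 0, 0], "dp": [0.0202, -0.038, 0], "fingers": 0.04},
    {"twist": [0, 0, 0], "dp": [0.0202, -0.038, 0], "fingers": 0.04},
    {"twist": [0, 0, 0], "dp": [0.0202, -0.038, 0], "fingers": 0.04},
    {"twist": [0, 0, 0], "dp": [0.0202, -0.038, 0], "fingers": 0.04},
    {"twist": [0, 0, 0], "dp": [0.0202, -0.038, 0], "fingers": 0.04},
    {"twist": [0, 0, 0], "dp": [0.0202, -0.038, 0], "fingers": 0.04},
    {"twist": [0, 0, 0], "dp": [0.0202, -0.038, 0], "fingers": 0.04},
    {"twist": [0, 0, 0], "dp": [0.0202, -0.038, 0], "fingers": 0.04},
  ],
)

```text
time: 19.75
tool_pos: [0.575, 0.1234, 0.1688]
orientation: [-3.141, 0.002, 0.145]
wrist_force: [1.1, -0.9, -3.2]
gripper_width: 0.0592
finger_force: 45.9
```

Call:
move_arm(
  steps=[
    {"twist": [0, 0, 0], "dp": [0.0202, -0.038, 0], "fingers": 0.04},
    {"twist": [0, 0, 0], "dp": [0.0202, -0.038, 0], "fingers": 0.04},
    {"twist": [0, 0, 0], "dp": [0, 0, 0], "fingers": 0.04},
    {"twist": [0, 0, 0], "dp": [0, 0, 0.03], "fingers": 0.04},
    {"twist": [0, 0, 0], "dp": [0, 0, 0.025], "fingers": 0.04},
    {"twist": [0, 0, 0], "dp": [0, 0, 0.01], "fingers": 0.04},
    {"twist": [0, 0, 0], "dp": [0, 0, 0], "fingers": 0.04},
    {"twist": [0, 0, 0], "dp": [0, 0, 0], "fingers": 0.04},
  ],
)

```text
time: 20.55
tool_pos: [0.605, 0.2027, 0.1054]
orientation: [3.142, -0.001, 0.145]
wrist_force: [0.1, -0.1, -3.5]
gripper_width: 0.0589
finger_force: 45.8
```

```bash
python3 plan.py .605 .203 .0802 .145
```

```text
t 20.55 pos [0.605  0.2027 0.1054] rpy [ 3.142e+00 -1.000e-03  1.450e-01] F [ 0.1 -0.1 -3.5] w 0.0589 ff 45.8
twist [ 0.    -0.001  0.   ] dp after [ 0.0001 -0.0003  0.0252]
```

Call:
move_arm(
  steps=[
    {"twist": [0, 0, 0], "dp": [0, 0, 0.012], "fingers": 0.04},
    {"twist": [0, 0, 0], "dp": [0, 0, 0.007], "fingers": 0.04},
    {"twist": [0, 0, 0], "dp": [0, 0, 0.003], "fingers": 0.04},
    {"twist": [0, 0, 0], "dp": [0, 0, 0], "fingers": 0.04},
    {"twist": [0, 0, 0], "dp": [0, 0, 0], "fingers": 0.04},
  ],
)

```text
time: 21.05
tool_pos: [0.6046, 0.2027, 0.0828]
orientation: [3.142, -0.0, 0.145]
wrist_force: [0.3, 0.0, -3.2]
gripper_width: 0.0593
finger_force: 46.0
```

Call:
move_arm(
  steps=[
    {"twist": [0, 0, 0], "dp": [0, 0, 0.001], "fingers": 0.04},
    {"twist": [0, 0, 0], "dp": [0, 0, 0.001], "fingers": 0.04},
    {"twist": [0, 0, 0], "dp": [0, 0, 0], "fingers": 0.04},
  ],
)

```text
time: 21.35
tool_pos: [0.6045, 0.2026, 0.0807]
orientation: [-3.142, 0.0, 0.145]
wrist_force: [0.4, -0.6, -2.8]
gripper_width: 0.0596
finger_force: 46.0
```

Call:
move_arm(
  steps=[
    {"twist": [0, 0, 0], "dp": [0, 0, 0.0007], "fingers": 0.04},
    {"twist": [0, 0, 0], "dp": [0, 0, 0], "fingers": 0.04},
  ],
)

```text
time: 21.55
tool_pos: [0.6045, 0.2026, 0.0799]
orientation: [3.142, 0.0, 0.145]
wrist_force: [-0.1, 0.3, -3.7]
gripper_width: 0.0589
finger_force: 46.0
```

Call:
move_arm(
  steps=[
    {"twist": [0, 0, 0], "dp": [0, 0, 0.0007], "fingers": 0.04},
    {"twist": [0, 0, 0], "dp": [0, 0, 0], "fingers": 0.04},
  ],
)

```text
time: 21.75
tool_pos: [0.6045, 0.2027, 0.0799]
orientation: [3.142, -0.0, 0.145]
wrist_force: [-3.3, -0.6, 2.7]
gripper_width: 0.0591
finger_force: 46.7
```

Contact felt. Releasing and lifting.

Call:
move_arm(
  steps=[
    {"twist": [0, 0, 0], "dp": [0, 0, 0], "fingers": 0.0854},
    {"twist": [0, 0, 0], "dp": [0, 0, 0], "fingers": 0.0854},
    {"twist": [0, 0, 0], "dp": [0, 0, 0], "fingers": 0.0854},
    {"twist": [0, 0, 0], "dp": [0, 0, 0], "fingers": 0.0854},
    {"twist": [0, 0, 0], "dp": [0, 0, -0.02], "fingers": 0.0854},
    {"twist": [0, 0, 0], "dp": [0, 0, -0.04], "fingers": 0.0854},
    {"twist": [0, 0, 0], "dp": [0, 0, -0.045], "fingers": 0.0854},
    {"twist": [0, 0, 0], "dp": [0, 0, -0.01], "fingers": 0.0854},
    {"twist": [0, 0, 0], "dp": [0, 0, 0], "fingers": 0.0854},
  ],
)

```text
time: 22.65
tool_pos: [0.6058, 0.2033, 0.1972]
orientation: [-3.139, -0.005, 0.145]
wrist_force: [0.5, 0.5, -0.4]
gripper_width: 0.0852
finger_force: 0.0
```

```bash
python3 plan.py .4388 -.3786 .18 .236; python3 -c "
from h import *
im=optics.camera('top')[200:255,355:405]; sd=optics.camera('side')
m=sd[80:200,170:320]
cv2.imwrite('pics/c5.png',np.hstack([cv2.resize(im,(400,440),interpolation=2),cv2.resize(m[10:120,50:150],(400,440),interpolation=2)]))"
```

```text
t 22.65 pos [0.6058 0.2033 0.1972] rpy [-3.139 -0.005  0.145] F [ 0.5  0.5 -0.4] w 0.0852 ff 0.0
twist [-0.002 -0.005 -0.091] dp after [-0.2984  0.5268  0.0172]
```

View pics/c5.png

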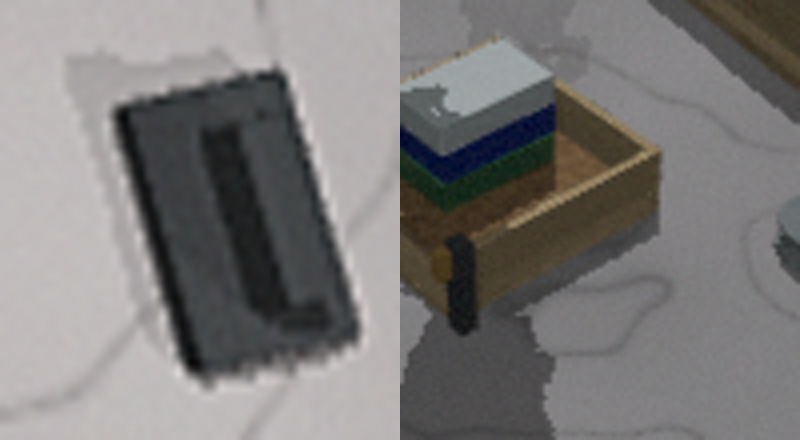

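The stack is neat (white, blue, green). The weight plate corners are (118,108), (285,72), (357,332) and (195,368). Recomputing its pose, with the rib aligned to its x axis.

```bash
python3 -c "
from m import *
rect(w([(118,108),(285,72),(357,332),(195,368)],8,355,200,.02),'weight')"
```

```text
weight [ 0.4397 -0.3784  0.02  ] len 0.0856 wid 0.0561 yaw 0.232 yaw_v 0.223 reach 0.58
```

Call:
move_arm(
  steps=[
    {"twist": [0, 0, -0.095], "dp": [0, 0, 0], "fingers": 0.0854},
    {"twist": [0, 0, 0], "dp": [-0.0228, 0.0405, 0], "fingers": 0.0854},
    {"twist": [0, 0, 0], "dp": [-0.0228, 0.0405, 0], "fingers": 0.0854},
    {"twist": [0, 0, 0], "dp": [-0.0228, 0.0405, 0], "fingers": 0.0854},
    {"twist": [0, 0, 0], "dp": [-0.0228, 0.0405, 0], "fingers": 0.0854},
    {"twist": [0, 0, 0], "dp": [-0.0228, 0.0405, 0], "fingers": 0.0854},
    {"twist": [0, 0, 0], "dp": [-0.0228, 0.0405, 0], "fingers": 0.0854},
    {"twist": [0, 0, 0], "dp": [-0.0228, 0.0405, 0], "fingers": 0.0854},
    {"twist": [0, 0, 0], "dp": [-0.0228, 0.0405, 0], "fingers": 0.0854},
    {"twist": [0, 0, 0], "dp": [-0.0228, 0.0405, 0], "fingers": 0.0854},
  ],
)

```text
time: 23.75
tool_pos: [0.4903, -0.2017, 0.1928]
orientation: [-3.141, 0.002, 0.24]
wrist_force: [0.9, -0.6, 0.5]
gripper_width: 0.0853
finger_force: 0.0
```

Call:
move_arm(
  steps=[
    {"twist": [0, 0, 0], "dp": [-0.0228, 0.0405, 0], "fingers": 0.0854},
    {"twist": [0, 0, 0], "dp": [-0.0228, 0.0405, 0], "fingers": 0.0854},
    {"twist": [0, 0, 0], "dp": [-0.0228, 0.0405, 0], "fingers": 0.0854},
    {"twist": [0, 0, 0], "dp": [-0.0228, 0.0405, 0], "fingers": 0.0854},
    {"twist": [0, 0, 0], "dp": [0, 0, 0], "fingers": 0.0854},
    {"twist": [0, 0, 0], "dp": [0, 0, 0.03], "fingers": 0.0854},
    {"twist": [0, 0, 0], "dp": [0, 0, 0.03], "fingers": 0.0854},
    {"twist": [0, 0, 0], "dp": [0, 0, 0.02], "fingers": 0.0854},
    {"twist": [0, 0, 0], "dp": [0, 0, 0], "fingers": 0.0854},
    {"twist": [0, 0, 0], "dp": [0, 0, 0], "fingers": 0.0854},
  ],
)

```text
time: 24.75
tool_pos: [0.4416, -0.379, 0.1137]
orientation: [-3.141, 0.002, 0.241]
wrist_force: [0.4, -1.0, 1.3]
gripper_width: 0.0856
finger_force: 0.0
```

```bash
python3 plan.py .439 -.379 .027 .236; python3 -c "
from h import *
snap('side','s6',(260,280,380,370),6)"
```

```text
t 24.75 pos [ 0.4416 -0.379   0.1137] rpy [-3.141e+00  2.000e-03  2.410e-01] F [ 0.4 -1.   1.3] w 0.0856 ff 0.0
twist [-0.001  0.002  0.005] dp after [-0.0025 -0.0006  0.0867]
```

View pics/s6.png

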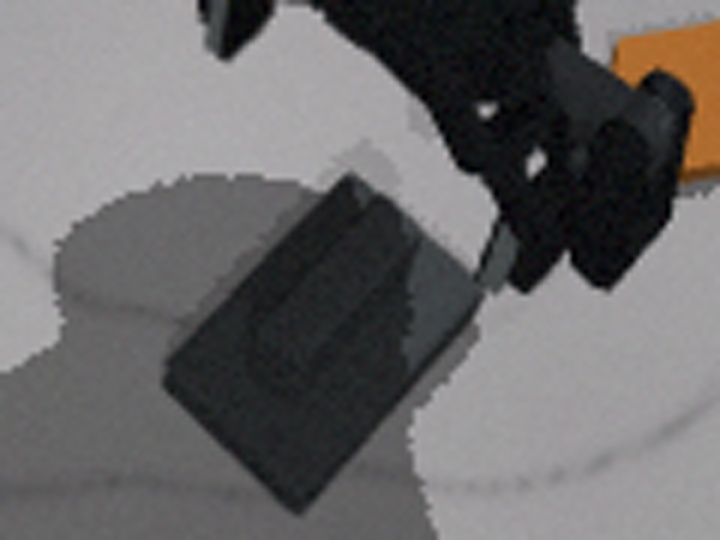

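The weight plate corners read (350,175), (480,285), (300,505) and (168,375), with the open fingers astride it. Going down and gripping the rib.

Call:
move_arm(
  steps=[
    {"twist": [0, 0, 0.006], "dp": [-0.002, 0, 0.03], "fingers": 0.0854},
    {"twist": [0, 0, 0], "dp": [0, 0, 0.03], "fingers": 0.0854},
    {"twist": [0, 0, 0], "dp": [0, 0, 0.015], "fingers": 0.0854},
    {"twist": [0, 0, 0], "dp": [0, 0, 0.005], "fingers": 0.0854},
    {"twist": [0, 0, 0], "dp": [0, 0, 0], "fingers": 0.0854},
    {"twist": [0, 0, 0], "dp": [0, 0, 0], "fingers": 0.0854},
  ],
)

```text
time: 25.4
tool_pos: [0.441, -0.3802, 0.0358]
orientation: [3.14, -0.002, 0.235]
wrist_force: [0.0, 0.3, -0.3]
gripper_width: 0.0855
finger_force: 0.0
```

```bash
python3 plan.py .439 -.379 .027 .234; python3 -c "
from m import *
rect(w([(350,175),(480,285),(300,505),(168,375)],6,260,280,.02,'side'),'weight')"
```

```text
t 25.4 pos [ 0.441  -0.3802  0.0358] rpy [ 3.14e+00 -2.00e-03  2.35e-01] F [ 0.   0.3 -0.3] w 0.0855 ff 0.0
twist [ 0.002 -0.002  0.001] dp after [-0.0017 -0.0016  0.0088]
weight [ 0.4379 -0.3845  0.02  ] len 0.089 wid 0.051 yaw 0.266 yaw_v 0.242 reach 0.583
```

Call:
move_arm(
  squeeze=70,
  steps=[
    {"twist": [0, 0, 0], "dp": [-0.0015, 0, 0.0088], "fingers": 0.0854},
    {"twist": [0, 0, 0], "dp": [0, 0, 0], "fingers": 0.0},
    {"twist": [0, 0, 0], "dp": [0, 0, 0], "fingers": 0.0},
    {"twist": [0, 0, 0], "dp": [0, 0, 0], "fingers": 0.0},
    {"twist": [0, 0, 0], "dp": [0, 0, 0], "fingers": 0.0},
    {"twist": [0, 0, 0], "dp": [0, 0, 0], "fingers": 0.0},
    {"twist": [0, 0, 0], "dp": [0, 0, 0], "fingers": 0.0},
    {"twist": [0, 0, 0], "dp": [0, 0, 0], "fingers": 0.0},
    {"twist": [0, 0, 0], "dp": [0, 0, 0], "fingers": 0.0},
  ],
)

```text
time: 26.3
tool_pos: [0.4392, -0.3807, 0.0262]
orientation: [3.14, -0.001, 0.235]
wrist_force: [0.6, -2.7, 5.3]
gripper_width: 0.0171
finger_force: 69.4
```

Call:
move_arm(
  steps=[
    {"twist": [0, 0, 0], "dp": [0, 0, -0.01], "fingers": 0.0},
    {"twist": [0, 0, 0], "dp": [0, 0, -0.04], "fingers": 0.0},
    {"twist": [0, 0, 0], "dp": [0, 0, -0.045], "fingers": 0.0},
    {"twist": [0, 0, 0], "dp": [0, 0, -0.045], "fingers": 0.0},
    {"twist": [0, 0, 0], "dp": [0, 0, -0.045], "fingers": 0.0},
    {"twist": [0, 0, 0], "dp": [0, 0, 0], "fingers": 0.0},
    {"twist": [0, 0, 0], "dp": [0, 0, 0], "fingers": 0.0},
  ],
)

```text
time: 27.0
tool_pos: [0.4376, -0.3789, 0.2101]
orientation: [-3.14, -0.0, 0.233]
wrist_force: [-0.3, 0.4, -8.8]
gripper_width: 0.0171
finger_force: 70.3
```

```bash
python3 plan.py .605 .203 .21 .145; python3 -c "
from h import *
snap('side','s7',(240,190,380,310),5)"
```

```text
t 27.0 pos [ 0.4376 -0.3789  0.2101] rpy [-3.14  -0.     0.233] F [-0.3  0.4 -8.8] w 0.0171 ff 70.3
twist [-0.002 -0.     0.088] dp after [ 2.497e-01 -5.516e-01  1.000e-04]
```

View pics/s7.png

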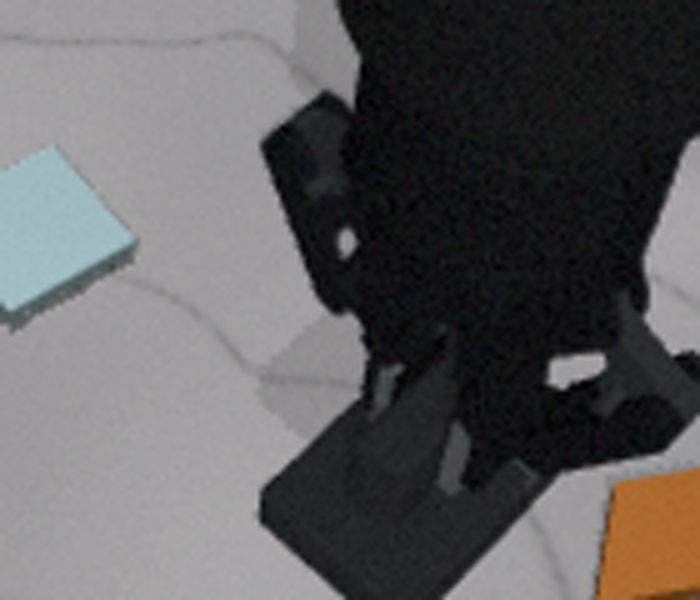

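The weight is held by the rib and level. Carrying it to the bay.

Call:
move_arm(
  steps=[
    {"twist": [0, 0, 0.089], "dp": [0, 0, 0], "fingers": 0.0},
    {"twist": [0, 0, 0], "dp": [0.0191, -0.0425, 0], "fingers": 0.0},
    {"twist": [0, 0, 0], "dp": [0.0191, -0.0425, 0], "fingers": 0.0},
    {"twist": [0, 0, 0], "dp": [0.0191, -0.0425, 0], "fingers": 0.0},
    {"twist": [0, 0, 0], "dp": [0.0191, -0.0425, 0], "fingers": 0.0},
    {"twist": [0, 0, 0], "dp": [0.0191, -0.0425, 0], "fingers": 0.0},
    {"twist": [0, 0, 0], "dp": [0.0191, -0.0425, 0], "fingers": 0.0},
    {"twist": [0, 0, 0], "dp": [0.0191, -0.0425, 0], "fingers": 0.0},
    {"twist": [0, 0, 0], "dp": [0.0191, -0.0425, 0], "fingers": 0.0},
    {"twist": [0, 0, 0], "dp": [0.0191, -0.0425, 0], "fingers": 0.0},
  ],
)

```text
time: 28.05
tool_pos: [0.5513, 0.0249, 0.2074]
orientation: [3.141, 0.006, 0.145]
wrist_force: [1.8, -0.6, -6.8]
gripper_width: 0.0166
finger_force: 71.4
```

Call:
move_arm(
  steps=[
    {"twist": [0, 0, 0], "dp": [0.0191, -0.0425, 0], "fingers": 0.0},
    {"twist": [0, 0, 0], "dp": [0.0191, -0.0425, 0], "fingers": 0.0},
    {"twist": [0, 0, 0], "dp": [0.0191, -0.0425, 0], "fingers": 0.0},
    {"twist": [0, 0, 0], "dp": [0.0191, -0.0425, 0], "fingers": 0.0},
    {"twist": [0, 0, 0], "dp": [0, 0, 0], "fingers": 0.0},
    {"twist": [0, 0, 0], "dp": [0, 0, 0.025], "fingers": 0.0},
    {"twist": [0, 0, 0], "dp": [0, 0, 0.02], "fingers": 0.0},
    {"twist": [0, 0, 0], "dp": [0, 0, 0.01], "fingers": 0.0},
    {"twist": [0, 0, 0], "dp": [0, 0, 0], "fingers": 0.0},
    {"twist": [0, 0, 0], "dp": [0, 0, 0], "fingers": 0.0},
  ],
)

```text
time: 29.05
tool_pos: [0.6042, 0.2023, 0.1551]
orientation: [3.141, 0.001, 0.145]
wrist_force: [-0.4, -0.2, -6.3]
gripper_width: 0.0168
finger_force: 71.8
```

```bash
python3 plan.py .605 .203 .132 .145
```

```text
t 29.05 pos [0.6042 0.2023 0.1551] rpy [3.141e+00 1.000e-03 1.450e-01] F [-0.4 -0.2 -6.3] w 0.0168 ff 71.8
twist [0.001 0.001 0.   ] dp after [ 0.0009 -0.0006  0.0231]
```

Call:
move_arm(
  steps=[
    {"twist": [0, 0, 0], "dp": [0, 0, 0.012], "fingers": 0.0},
    {"twist": [0, 0, 0], "dp": [0, 0, 0.006], "fingers": 0.0},
    {"twist": [0, 0, 0], "dp": [0, 0, 0.002], "fingers": 0.0},
    {"twist": [0, 0, 0], "dp": [0, 0, 0], "fingers": 0.0},
    {"twist": [0, 0, 0], "dp": [0, 0, 0], "fingers": 0.0},
  ],
)

```text
time: 29.55
tool_pos: [0.6044, 0.2026, 0.1358]
orientation: [-3.142, -0.0, 0.145]
wrist_force: [0.5, -0.4, -7.5]
gripper_width: 0.017
finger_force: 72.0
```

Call:
move_arm(
  steps=[
    {"twist": [0, 0, 0], "dp": [0, 0, 0.001], "fingers": 0.0},
    {"twist": [0, 0, 0], "dp": [0, 0, 0.001], "fingers": 0.0},
    {"twist": [0, 0, 0], "dp": [0, 0, 0], "fingers": 0.0},
  ],
)

```text
time: 29.85
tool_pos: [0.6042, 0.2025, 0.1335]
orientation: [-3.142, 0.0, 0.145]
wrist_force: [1.3, -0.2, -7.6]
gripper_width: 0.017
finger_force: 72.0
```

Call:
move_arm(
  steps=[
    {"twist": [0, 0, 0], "dp": [0, 0, 0.0008], "fingers": 0.0},
    {"twist": [0, 0, 0], "dp": [0, 0, 0], "fingers": 0.0},
  ],
)

```text
time: 30.05
tool_pos: [0.6042, 0.2025, 0.1326]
orientation: [3.142, 0.0, 0.145]
wrist_force: [0.4, -0.2, -8.1]
gripper_width: 0.0169
finger_force: 72.0
```

Call:
move_arm(
  steps=[
    {"twist": [0, 0, 0], "dp": [0, 0, 0.0008], "fingers": 0.0},
    {"twist": [0, 0, 0], "dp": [0, 0, 0], "fingers": 0.0},
  ],
)

```text
time: 30.25
tool_pos: [0.6042, 0.2025, 0.1318]
orientation: [3.142, 0.0, 0.145]
wrist_force: [-0.1, 0.3, -7.7]
gripper_width: 0.0169
finger_force: 72.0
```

Call:
move_arm(
  steps=[
    {"twist": [0, 0, 0], "dp": [0, 0, 0.0008], "fingers": 0.0},
    {"twist": [0, 0, 0], "dp": [0, 0, 0], "fingers": 0.0},
  ],
)

```text
time: 30.45
tool_pos: [0.6042, 0.2025, 0.131]
orientation: [-3.142, 0.0, 0.145]
wrist_force: [0.5, -0.5, -7.8]
gripper_width: 0.0167
finger_force: 72.0
```

Call:
move_arm(
  steps=[
    {"twist": [0, 0, 0], "dp": [0, 0, 0.0006], "fingers": 0.0},
    {"twist": [0, 0, 0], "dp": [0, 0, 0], "fingers": 0.0},
  ],
)

```text
time: 30.65
tool_pos: [0.6042, 0.2025, 0.1309]
orientation: [3.142, -0.0, 0.145]
wrist_force: [-2.4, -0.8, -3.5]
gripper_width: 0.0167
finger_force: 72.5
```

Call:
move_arm(
  steps=[
    {"twist": [0, 0, 0], "dp": [0, 0, 0.0006], "fingers": 0.0},
    {"twist": [0, 0, 0], "dp": [0, 0, 0], "fingers": 0.0},
  ],
)

```text
time: 30.85
tool_pos: [0.6043, 0.2025, 0.1309]
orientation: [-3.142, -0.001, 0.145]
wrist_force: [-5.4, -2.0, 2.8]
gripper_width: 0.0168
finger_force: 73.5
```

Call:
move_arm(
  steps=[
    {"twist": [0, 0, 0], "dp": [0, 0, 0], "fingers": 0.05},
    {"twist": [0, 0, 0], "dp": [0, 0, 0], "fingers": 0.05},
    {"twist": [0, 0, 0], "dp": [0, 0, 0], "fingers": 0.05},
    {"twist": [0, 0, 0], "dp": [0, 0, 0], "fingers": 0.05},
    {"twist": [0, 0, 0], "dp": [0, 0, -0.02], "fingers": 0.05},
    {"twist": [0, 0, 0], "dp": [0, 0, -0.03], "fingers": 0.05},
    {"twist": [0, 0, 0], "dp": [0, 0, -0.04], "fingers": 0.05},
    {"twist": [0, 0, 0], "dp": [0, 0, 0], "fingers": 0.05},
    {"twist": [0, 0, 0], "dp": [0, 0, 0], "fingers": 0.05},
  ],
)

```text
time: 31.75
tool_pos: [0.6048, 0.2029, 0.2212]
orientation: [-3.14, -0.003, 0.145]
wrist_force: [-0.3, 0.2, -0.7]
gripper_width: 0.05
finger_force: 0.0
```

```bash
python3 -c "
from h import *
a=optics.camera('top')[100:250,100:250]; b=optics.camera('side')[80:200,170:290]
cv2.imwrite('pics/c8.png',np.hstack([cv2.resize(a,(400,400),interpolation=2),cv2.resize(b,(400,400),interpolation=2)]))"
```

```text
(no output)
```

View pics/c8.png

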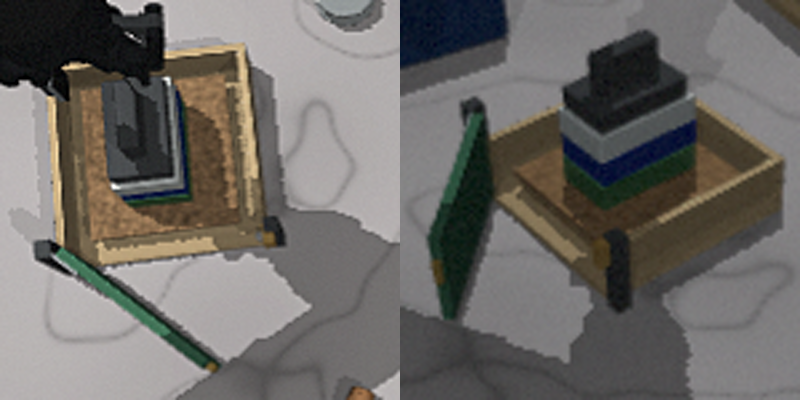

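The stack with the weight on top is square and centred. Now for the gate: I'll close the fingers and back out to the front, outside it.

Call:
move_arm(
  steps=[
    {"twist": [0, 0, 0], "dp": [0, 0, -0.01], "fingers": 0.0},
    {"twist": [0, 0, 0], "dp": [-0.043, -0.004, 0], "fingers": 0.0},
    {"twist": [0, 0, 0], "dp": [-0.043, -0.004, 0], "fingers": 0.0},
    {"twist": [0, 0, 0], "dp": [-0.043, -0.004, 0], "fingers": 0.0},
    {"twist": [0, 0, 0], "dp": [-0.043, -0.004, 0], "fingers": 0.0},
    {"twist": [0, 0, 0], "dp": [-0.043, -0.004, 0], "fingers": 0.0},
    {"twist": [0, 0, 0], "dp": [0, 0, 0], "fingers": 0.0},
    {"twist": [0, 0, 0], "dp": [0, 0, 0], "fingers": 0.0},
  ],
)

```text
time: 32.65
tool_pos: [0.3882, 0.1915, 0.2307]
orientation: [-3.141, -0.001, 0.147]
wrist_force: [0.1, 0.1, 1.4]
gripper_width: 0.0001
finger_force: 0.0
```

```bash
python3 plan.py .39 .192 .06 .145
```

```text
t 32.65 pos [0.3882 0.1915 0.2307] rpy [-3.141e+00 -1.000e-03  1.470e-01] F [0.1 0.1 1.4] w 0.0001 ff 0.0
twist [-0.001 -0.001  0.002] dp after [ 0.0018 -0.0002  0.1707]
```

Call:
move_arm(
  steps=[
    {"twist": [0, 0, 0], "dp": [0, 0, 0.04], "fingers": 0.0},
    {"twist": [0, 0, 0], "dp": [0, 0, 0.04], "fingers": 0.0},
    {"twist": [0, 0, 0], "dp": [0, 0, 0.04], "fingers": 0.0},
    {"twist": [0, 0, 0], "dp": [0, 0, 0.03], "fingers": 0.0},
    {"twist": [0, 0, 0], "dp": [0, 0, 0.02], "fingers": 0.0},
    {"twist": [0, 0, 0], "dp": [0, 0, 0], "fingers": 0.0},
    {"twist": [0, 0, 0], "dp": [0, 0, 0], "fingers": 0.0},
  ],
)

```text
time: 33.35
tool_pos: [0.3894, 0.1913, 0.0598]
orientation: [3.14, 0.001, 0.145]
wrist_force: [-0.1, -0.0, 0.2]
gripper_width: -0.0001
finger_force: 0.0
```

```bash
python3 plan.py .39 .192 .06 .145; python3 -c "
from h import *
b=snap('side','s9',(130,90,280,200),5)"
```

```text
t 33.35 pos [0.3894 0.1913 0.0598] rpy [3.14e+00 1.00e-03 1.45e-01] F [-0.1 -0.   0.2] w -0.0001 ff 0.0
twist [ 0.001  0.001 -0.   ] dp after [ 0.0007 -0.0006 -0.0002]
```

View pics/s9.png

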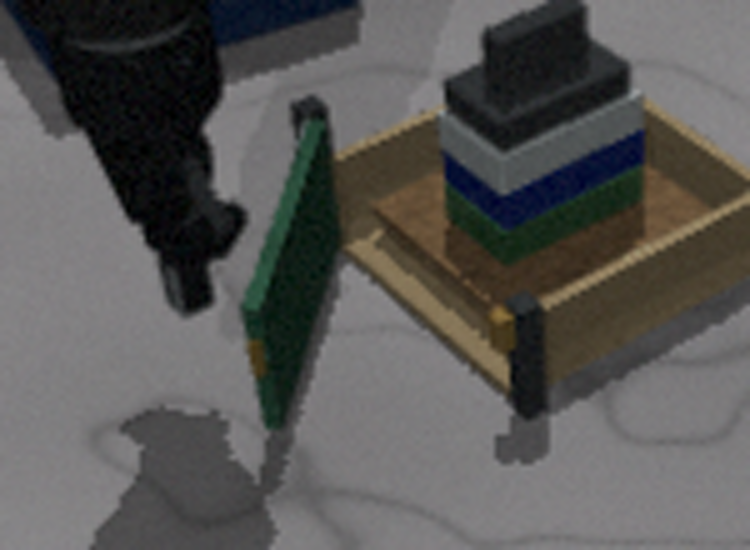

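The fingers are outside the gate, clear of it. Pushing while drifting towards the free edge.

Call:
move_arm(
  steps=[
    {"twist": [0, 0, 0], "dp": [0.01, 0.003, 0], "fingers": 0.0},
    {"twist": [0, 0, 0], "dp": [0.01, 0.004, 0], "fingers": 0.0},
    {"twist": [0, 0, 0], "dp": [0.01, 0.006, 0], "fingers": 0.0},
    {"twist": [0, 0, 0], "dp": [0.01, 0.008, 0], "fingers": 0.0},
    {"twist": [0, 0, 0], "dp": [0.01, 0.008, 0], "fingers": 0.0},
    {"twist": [0, 0, 0], "dp": [0.01, 0.008, 0], "fingers": 0.0},
    {"twist": [0, 0, 0], "dp": [0.01, 0.008, 0], "fingers": 0.0},
    {"twist": [0, 0, 0], "dp": [0.01, 0.008, 0], "fingers": 0.0},
    {"twist": [0, 0, 0], "dp": [0.008, 0.008, 0], "fingers": 0.0},
    {"twist": [0, 0, 0], "dp": [0, 0, 0], "fingers": 0.0},
  ],
)

```text
time: 34.4
tool_pos: [0.4856, 0.1427, 0.0597]
orientation: [3.141, 0.0, 0.144]
wrist_force: [0.7, -0.0, 0.1]
gripper_width: 0.0002
finger_force: 0.0
```

Call:
move_arm(
  steps=[
    {"twist": [0, 0, 0], "dp": [0.003, 0.001, 0], "fingers": 0.0},
    {"twist": [0, 0, 0], "dp": [0.002, 0, 0], "fingers": 0.0},
    {"twist": [0, 0, 0], "dp": [0, 0, 0], "fingers": 0.0},
  ],
)

```text
time: 34.7
tool_pos: [0.4896, 0.1435, 0.0599]
orientation: [3.142, -0.0, 0.146]
wrist_force: [-0.1, 0.4, 0.1]
gripper_width: 0.0003
finger_force: 0.0
```

```bash
python3 -c "
from h import *
s=manip.state();c,n=np.cos(.145),np.sin(.145);d=s['tool_pos'][:2]-[.605,.203]
print('bay x,y',c*d[0]+n*d[1],-n*d[0]+c*d[1],s['wrist_force'])"
```

```text
bay x,y -0.12279555262738634 -0.042204880644764874 [-0.0554453   0.37065013  0.06432184]
```

Call:
move_arm(
  steps=[
    {"twist": [0, 0, 0], "dp": [0.002, 0, 0], "fingers": 0.0},
    {"twist": [0, 0, 0], "dp": [0.002, 0, 0], "fingers": 0.0},
    {"twist": [0, 0, 0], "dp": [0, 0, 0], "fingers": 0.0},
  ],
)

```text
time: 35.0
tool_pos: [0.4938, 0.1442, 0.06]
orientation: [-3.142, -0.0, 0.146]
wrist_force: [0.5, 0.2, 0.3]
gripper_width: -0.0003
finger_force: 0.0
```

Call:
move_arm(
  steps=[
    {"twist": [0, 0, 0], "dp": [0.002, 0, 0], "fingers": 0.0},
    {"twist": [0, 0, 0], "dp": [0.001, 0, 0], "fingers": 0.0},
    {"twist": [0, 0, 0], "dp": [0, 0, 0], "fingers": 0.0},
  ],
)

```text
time: 35.3
tool_pos: [0.4967, 0.1444, 0.0599]
orientation: [-3.142, -0.0, 0.145]
wrist_force: [0.3, 0.0, 0.3]
gripper_width: -0.0001
finger_force: 0.0
```

```bash
python3 -c "
from h import *
snap('side','s10',(130,80,280,200),5)"
```

```text
(no output)
```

View pics/s10.png

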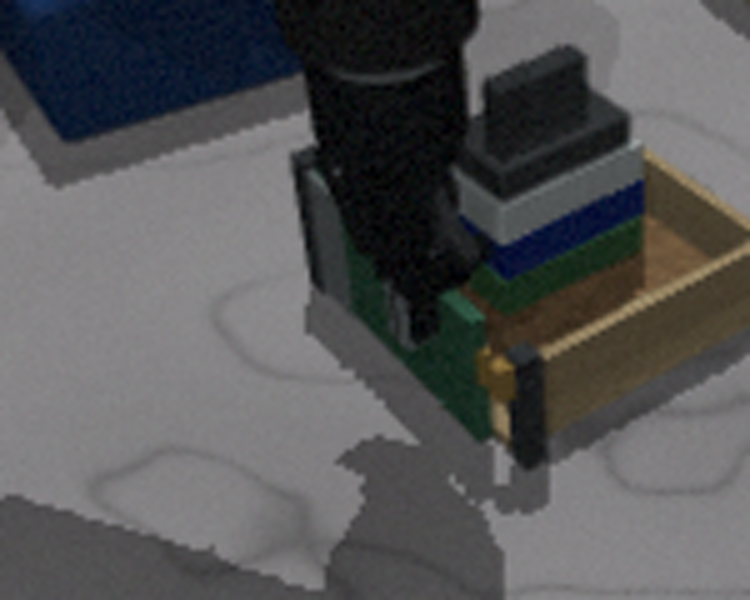

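The gate is almost shut in this view and the stack is undisturbed. Continuing by force.

Call:
move_arm(
  steps=[
    {"twist": [0, 0, 0], "dp": [0.001, 0, 0], "fingers": 0.0},
    {"twist": [0, 0, 0], "dp": [0.001, 0, 0], "fingers": 0.0},
    {"twist": [0, 0, 0], "dp": [0, 0, 0], "fingers": 0.0},
  ],
)

```text
time: 35.65
tool_pos: [0.4981, 0.1445, 0.0599]
orientation: [3.141, 0.001, 0.145]
wrist_force: [-2.8, 1.3, 2.8]
gripper_width: -0.0002
finger_force: 1.8
```

Call:
move_arm(
  steps=[
    {"twist": [0, 0, 0], "dp": [0.001, 0, 0], "fingers": 0.0},
    {"twist": [0, 0, 0], "dp": [0.001, 0, 0], "fingers": 0.0},
    {"twist": [0, 0, 0], "dp": [0, 0, 0], "fingers": 0.0},
  ],
)

```text
time: 35.95
tool_pos: [0.5001, 0.1447, 0.0599]
orientation: [3.141, 0.001, 0.145]
wrist_force: [-3.0, -0.3, 2.1]
gripper_width: -0.0001
finger_force: 1.7
```

Call:
move_arm(
  steps=[
    {"twist": [0, 0, 0], "dp": [0.001, 0, 0], "fingers": 0.0},
    {"twist": [0, 0, 0], "dp": [0.001, 0, 0], "fingers": 0.0},
    {"twist": [0, 0, 0], "dp": [0, 0, 0], "fingers": 0.0},
  ],
)

```text
time: 36.25
tool_pos: [0.5033, 0.1456, 0.06]
orientation: [-3.141, -0.001, 0.145]
wrist_force: [0.2, 0.6, 0.2]
gripper_width: -0.0001
finger_force: 0.0
```

Call:
move_arm(
  steps=[
    {"twist": [0, 0, 0], "dp": [0.001, 0, 0], "fingers": 0.0},
    {"twist": [0, 0, 0], "dp": [0, 0, 0], "fingers": 0.0},
  ],
)

```text
time: 36.45
tool_pos: [0.5039, 0.1456, 0.06]
orientation: [-3.141, -0.001, 0.145]
wrist_force: [-0.6, 0.1, 0.3]
gripper_width: -0.0002
finger_force: 0.0
```

Call:
move_arm(
  steps=[
    {"twist": [0, 0, 0], "dp": [0.001, 0, 0], "fingers": 0.0},
    {"twist": [0, 0, 0], "dp": [0, 0, 0], "fingers": 0.0},
  ],
)

```text
time: 36.65
tool_pos: [0.5046, 0.1456, 0.0599]
orientation: [-3.142, -0.0, 0.145]
wrist_force: [1.3, 0.4, 0.4]
gripper_width: -0.0
finger_force: 0.0
```

Call:
move_arm(
  steps=[
    {"twist": [0, 0, 0], "dp": [0.001, 0, 0], "fingers": 0.0},
    {"twist": [0, 0, 0], "dp": [0, 0, 0], "fingers": 0.0},
  ],
)

```text
time: 36.85
tool_pos: [0.5052, 0.1455, 0.0598]
orientation: [3.141, 0.001, 0.145]
wrist_force: [-1.5, 0.1, 0.7]
gripper_width: -0.0001
finger_force: 0.6
```

Call:
move_arm(
  steps=[
    {"twist": [0, 0, 0], "dp": [0.001, 0, 0], "fingers": 0.0},
    {"twist": [0, 0, 0], "dp": [0, 0, 0], "fingers": 0.0},
  ],
)

```text
time: 37.05
tool_pos: [0.5053, 0.1455, 0.0597]
orientation: [3.141, 0.002, 0.145]
wrist_force: [-5.6, 1.4, 4.0]
gripper_width: -0.0003
finger_force: 2.9
```

Call:
move_arm(
  steps=[
    {"twist": [0, 0, 0], "dp": [0.001, 0, 0], "fingers": 0.0},
    {"twist": [0, 0, 0], "dp": [0, 0, 0], "fingers": 0.0},
  ],
)

```text
time: 37.25
tool_pos: [0.5053, 0.1454, 0.0596]
orientation: [3.141, 0.004, 0.145]
wrist_force: [-10.0, 1.7, 6.7]
gripper_width: -0.0
finger_force: 4.9
```

Call:
move_arm(
  steps=[
    {"twist": [0, 0, 0], "dp": [0.001, 0, 0], "fingers": 0.0},
    {"twist": [0, 0, 0], "dp": [0, 0, 0], "fingers": 0.0},
  ],
)

```text
time: 37.45
tool_pos: [0.5054, 0.1452, 0.0595]
orientation: [3.141, 0.005, 0.144]
wrist_force: [-13.9, 3.4, 10.6]
gripper_width: 0.0001
finger_force: 6.9
```

A stiff stop at 14 N, beyond the catch's 9 N, after the force drop of the snap. Retreating and verifying numerically from the top camera.

Call:
move_arm(
  steps=[
    {"twist": [0, 0, 0], "dp": [-0.01, 0, 0], "fingers": 0.0},
    {"twist": [0, 0, 0], "dp": [-0.02, 0, 0], "fingers": 0.0},
    {"twist": [0, 0, 0], "dp": [-0.03, 0, 0], "fingers": 0.0},
    {"twist": [0, 0, 0], "dp": [0, 0.0, -0.04], "fingers": 0.0},
    {"twist": [0, 0, 0], "dp": [0, 0.04, -0.03], "fingers": 0.0},
    {"twist": [0, 0, 0], "dp": [0, 0.05, 0], "fingers": 0.0},
    {"twist": [0, 0, 0], "dp": [0, 0.05, 0], "fingers": 0.0},
    {"twist": [0, 0, 0], "dp": [0, 0.05, 0], "fingers": 0.0},
    {"twist": [0, 0, 0], "dp": [0, 0.05, 0], "fingers": 0.0},
    {"twist": [0, 0, 0], "dp": [0, 0.05, 0], "fingers": 0.0},
  ],
)

```text
time: 38.45
tool_pos: [0.4912, -0.1516, 0.1303]
orientation: [3.141, -0.002, 0.146]
wrist_force: [1.6, 1.2, 0.3]
gripper_width: -0.0003
finger_force: 0.0
```

```bash
python3 -c "
from m import *
im=optics.camera('top'); cv2.imwrite('pics/t11.png',im)
b,g,r=[im[...,i].astype(int) for i in range(3)]
m=(g>b+12)&(g>r+25); m[:, :100]=0; m[:110]=0; m[260:]=0; m[:,220:]=0
n,l,st,ce=cv2.connectedComponentsWithStats(m.astype(np.uint8))
for i in range(1,n):
  if st[i,4]>15:
    ys,xs=np.where(l==i); P=unproj('top',np.c_[xs,ys],.09); c=P[:,:2].mean(0); u,s,v=np.linalg.svd(P[:,:2]-c,full_matrices=False)
    print(st[i],c.round(4),'dir',v[0].round(3),'yaw',np.arctan(-v[0][0]/v[0][1]).round(3))
print(manip.state()['tool_pos'],manip.state()['wrist_force'])"
```

```text
[122 189  24  10 105] [0.5034 0.2429] dir [0.119 0.993] yaw -0.119
[ 0.49154045 -0.15723211  0.13005083] [ 4.69172917 -4.31925042  1.50226523]
```

Call:
move_arm(
  steps=[
    {"twist": [0, 0, 0], "dp": [0, 0.05, -0.03], "fingers": 0.0},
    {"twist": [0, 0, 0], "dp": [0, 0.05, -0.03], "fingers": 0.0},
    {"twist": [0, 0, 0], "dp": [0, 0.05, 0], "fingers": 0.0},
    {"twist": [0, 0, 0], "dp": [0, 0.05, 0], "fingers": 0.0},
    {"twist": [0, 0, 0], "dp": [0, 0, 0], "fingers": 0.0},
    {"twist": [0, 0, 0], "dp": [0, 0, 0], "fingers": 0.0},
  ],
)

```text
time: 39.1
tool_pos: [0.5173, -0.3345, 0.1805]
orientation: [-3.141, 0.001, 0.142]
wrist_force: [-0.8, -0.1, 0.2]
gripper_width: 0.0003
finger_force: 0.0
```

```bash
python3 -c "
from m import *
im=optics.camera('top'); cv2.imwrite('pics/t12.png',im)
b,g,r=[im[...,i].astype(int) for i in range(3)]
m=(g>b+5)&(g>r+12); m[:, :100]=0; m[:110]=0; m[260:]=0; m[:,220:]=0
n,l,st,ce=cv2.connectedComponentsWithStats(m.astype(np.uint8))
for i in range(1,n):
  if st[i,4]>8:
    ys,xs=np.where(l==i); P=unproj('top',np.c_[xs,ys],.09); c=P[:,:2].mean(0); u,s,v=np.linalg.svd(P[:,:2]-c,full_matrices=False)
    print(st[i],c.round(4),'dir',v[0].round(3))
c,s=np.cos(.145),np.sin(.145); H=np.array([.4992,.2704])
for a in (0,.03,.07,.25):
  t=a
  d=np.array([-np.sin(t),-np.cos(t)]); d=np.array([c*d[0]-s*d[1],s*d[0]+c*d[1]])
  print(a,proj('top',[[*(H+.165*d),.09],[*H,.09]]).round(1).tolist())
print(im[185:202,116:205].shape)
for y in range(178,204): print(y,''.join('G' if m[y,x] else ('#' if im[y,x].sum()<150 else ('.' if im[y,x].sum()<420 else '-')) for x in range(112,212)))
"
```

```text
[168 142   2  10  11] [0.619  0.1684] dir [-0.991 -0.136]
[147 169  25   9  65] [0.5484 0.1847] dir [ 0.171 -0.985]
[122 183  74  17 669] [0.509 0.178] dir [ 0.106 -0.994]
0 [[192.4, 185.6], [121.9, 194.1]]
0.03 [[192.5, 187.6], [121.9, 194.1]]
0.07 [[192.7, 190.4], [121.9, 194.1]]
0.25 [[191.9, 202.8], [121.9, 194.1]]
(17, 89, 3)
178 -----------......-...-----.---..------....................................---....-----.........-----
179 ------------.........----..----.------....................................---....-----.........-----
180 ------------..........--..........------.........................................------........-----
181 ------------..........-.---..-...--------.--...............................---...------........-----
182 ------------..........-.---.--..........------.............................--....------......-.-----
183 --------.---..........-..........-....---.----........................-.GGGGGGGG..-----.......-.----
184 ------------..........-.--.-.....---.----....-................-..GGGGGGGGGGGGGGG.------.......------
185 ------------..........---..-
[... 1262 characters left out ...]
GGGGGGGGGGGGGGGG......--------..--------------------------------------
198 ----.#######.................GGGGGGGGG......--------------..----------------------------------------
199 ------.######..................G....---------------------..-----------------------------------------
200 --------.######................------------------------..-------------------------------------------
201 ----------.#######...........------------------------..---------------------------------------------
202 ------------..#....-.--------------------------------.----------------------------------------------
203 ----------------.-----------------------------------..----------------.---.-------------------------
```

The gate's upper edge has slope -0.121 in the image. The prediction is -0.1206 when shut and -0.092 at 0.03 rad, so the gate is shut. Handing in.

```bash
python3 -c "
from station import manip
print(manip.hand_in())"
```

```text
the job is handed in; nothing more can be done
None
```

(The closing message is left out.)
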